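Sift the good blocks out of the trim tub with the wire scoop

ROBOT

A 7-joint arm with a two-finger parallel gripper is mounted at the origin on the work surface. World frame = base frame: x ahead of the robot, y to its left, z up, the work surface at z = 0. Lengths are in mm, angles in degrees, forces in N, time in s.
With the tool pointing down it reaches from about 425 to 875 mm from the base axis. Payload 8.4 kg.
Tool frame: the origin (TCP) lies on the centre line of the jaws, within the pads' length; the fingertips stand nose_length ahead of it and the grasp point (between the pads) lies 3 mm ahead of it (nose_length is the distance from the TCP to the fingertips, in mm); z points along the fingers, y is the direction in which the jaws open and shut (so a half turn about z gives the same grasp; the last joint's range is limited). The gripper opens to 87 mm and grips with 3 to 60 N. Pads are 19 mm wide; open, the fingers measure 117 mm over their backs; the gripper's body (75 mm by 190 mm) begins 51 mm behind the grasp point.
Start: joints at [-5.684, 19.091, 2.286, 83.961, -0.768, 76.965, -3.352], TCP at [649.973, -0.013, 244.546] pointing down, gripper open.
Joint ranges: [-147.57, 147.57], [-21.85, 119.76], [-74.77, 79.35], [14.55, 137.4], [-85.83, 265.84], [4.83, 119.75], [-152.11, 152.11]. Speed limits (degrees/s): [127.2, 127.2, 159.86, 159.86, 180, 180, 180].

INTERFACE

Orientations are given as a 3x3 rotation matrix whose columns are the frame's x, y, z axes.
In Python, from station import * gives the robot as it stands. The module is installed in compiled form; this text tells all that it offers.
- The arm moves only by the tool move_arm, never from a script. Its argument "commands" is text: rows parted by semicolons, each of 7 numbers parted by spaces: the shift along the world's x, y, z in mm, then the turn, a rotation vector about the world's x, y, z in rad, then the opening, from -1 (shut) to 1 (fully open), so that 0 is half open. In form: dx dy dz ax ay az jaw; .... A call has 1 to 20 rows; each row is the pose to reach, as a shift and turn from the pose measured when the call began; what a row does not reach only later rows make up. A row lasts 1/12 s, in which the tool goes at most 41.7 mm and 7.16 degrees, less where a joint would pass 70% of its speed; a pose out of reach is approached as far as the arm can. A call with a gripper value outside its range is refused whole. The fingers move at their own pace and stop on an object; "squeeze" is the grip in N (left out, the last holds). Time passes only in rows, so rows that repeat a pose let the fingers close. It gives the time, the measured TCP pose, the force and the opening at its end, in the units of the state.
- state(): the state, without advancing time (a new reading comes with each control period).
- grab_frame(name): name is "scene" or "side" or "wrist"; returns (picture, depth): 384x512x3 uint8, red, green, blue; 384x512 float32, mm along the optical axis (not along the pixel's ray), 0 where there is no reading.
- camera_info(name): a dict with "mtx" (3x3 intrinsics, pixels), "dist" ([k1, k2, p1, p2, k3] as OpenCV has them; the pictures are not rectified), "origin" and "rotation" of the camera in the world. Camera axes: x right, y up, looking along -z (the intrinsics and any distortion apply to the point x, -y, -z); pixel columns grow to the right and rows downward; lengths in mm; the calibration is good to about 2 mm. A picture is of the moment at which its call begins: read the wrist's pose just before it. camera_info takes no time and is no camera call; for the wrist camera it gives the pose at the moment of the call.
- job_done(): hands the job in, once; it reports no verdict.
Trained networks look in the newest picture that a camera, given by its name, has taken for a name from the list of things; names that differ only in an ending like _2 or _b are one class to them, and where a whole thing is asked for, a point or a joint stands for the part that bears it (a point fixed in the world has none). Each returns a list of dicts, best first, with "score" (0 to 1); they miss things now and then, are a little off and sometimes report something else, mostly with a low value. They report only what shows in the picture. A call takes as long as a camera call. They do not tell look-alikes from the thing itself.
- trace(query, camera): "mask" (384x512 bool, what is visible of it).
- pinpoint(query, camera): "centre" ([x, y, z] in mm, in the coordinates of the camera as it stood for that picture, good to about 4 mm: a listed point, or the origin of a listed thing).
The state is a dict: "t": time; "q": joint angles; "dq": joint speeds; "joint_efforts": joint torques, N m; "ee_pos": TCP position; "tcp_rot": TCP orientation; "contact_force": force on the tool from outside, world axes, zero at the start; "wrist_torque": the same for the moment, N m; "grip_width": finger opening in mm.
Only numpy, scipy, OpenCV 4.12 (cv2) and the standard library are available. Lean on these libraries where they do the work, as an engineer would, in place of code of your own. Each camera call takes 0.05 s, during which the arm holds its last target.

TASK

Take the wire scoop by its red handle and scoop both moulded blocks out of the blue tub (in one go, or one after the other), letting the undersized chips fall back through the wires so that every chip ends up in the tub, and tip the blocks from low down into the cream tray. Then stand the scoop upright again in the middle of its rubber pad. Touch blocks and chips with the scoop only, do not ram the walls of the tub, and do not shift the cup or the mallet.

Things in the scene. Friction and masses are not known exactly. Their poses are not given: they have to be found in the camera images.
- scoop: wire scoop with red handle, 0.25 kg, standing on its pad. Origin: centre of the basket floor, on the resting plane; x to the open front, y left, z up. Inside 145 mm wide, from the rear wires at x = -48 to the lip at x = +46 mm; overall 149 mm wide. Side wires 23 and 45 mm high: chips pass under them. Friction 0.45 to 0.6: loads stay put tilted under 15 degrees, slide out nose-down over 45
- scoop_lip (a point): middle of the front lip edge, at the height of the scoop's underside (46 mm ahead of its origin). The lip is a sharp wedge 11 mm deep, rising to 3.3 mm (15 degrees) and falling off again behind, then the floor is six 3.4 mm wires along x with 25 mm clear gaps, bent up at the rear to 45 mm
- scoop_grip (a point): best grip on the red handle, in its axis, at x = -83, z = 121 mm in the scoop's frame. The handle is a bar 22 mm thick (along the scoop's y; grip across this) x 26 mm x 125 mm; it starts behind the basket at x = -60, z = 36 mm, leans back 15 degrees from vertical (up and to -x) and ends 37 mm above this point
- pad: fixed black rubber pad 190 (x) x 200 (y) x 6 mm, the scoop's parking place. Origin: centre of its underside
- pad_mid (a point): point on the pad's upper face (20 mm towards its +x from its centre) over which the scoop's origin is parked
- tub: fixed blue open tub, 80 mm high, walls 6 mm. Origin: centre of its underside. Inside y = +-85 mm; near wall's inner face upright at x = -147; far wall leans out 10 degrees, inner face at x = +115 mm at the table, +129 at the rim. White floor sheet 12 to 28 mm above the table, different each time and not reported: feel for it. Near end (x under 0) clear; blocks and most chips in the far half
- block_a: good part: moulded block of tan cork-like composite, 66 long (its x) x 36 wide (y) x 32 mm high, 40 to 85 g, lying in the tub with its long side within 14 degrees of the tub's x; flat underside, both ends rounded up with 15 mm radius, shallow slot on top. Origin: centre of its underside
- block_a_mid (a point): its middle, 16 mm above its origin
- block_b: good part, same as block_a: moulded block of tan cork-like composite, 66 long (its x) x 36 wide (y) x 32 mm high, 40 to 85 g, lying in the tub with its long side within 14 degrees of the tub's x; flat underside, both ends rounded up with 15 mm radius, shallow slot on top. Origin: centre of its underside
- block_b_mid (a point): its middle, 16 mm above its origin
- tray: fixed cream wire-pattern tray, 200 x 200 mm outside, 40 mm high, 5 mm walls and floor. Origin: centre of its underside
- chip0: undersized chip, a pale tan crumb 18 mm across and 13 mm high, 10 g, lying in the tub. Origin: centre of its underside
- chip1: undersized chip, a pale tan crumb 18 mm across and 13 mm high, 10 g, lying in the tub. Origin: centre of its underside
- chip2: undersized chip, a pale tan crumb 18 mm across and 13 mm high, 10 g, lying in the tub. Origin: centre of its underside
- chip3: undersized chip, a pale tan crumb 18 mm across and 13 mm high, 10 g, lying in the tub. Origin: centre of its underside
- chip4: undersized chip, a pale tan crumb 18 mm across and 13 mm high, 10 g, lying in the tub. Origin: centre of its underside
- cup: bystander, not to be disturbed: blue cup 80 mm across, 90 mm high. Origin: on its underside
- mallet: bystander, not to be disturbed: rubber mallet lying along x, 215 mm long, 60 mm high. Origin: on its underside
There are look-alikes about, which are no part of the job. What is shaped like the block_a but green or grey is not meant.

How it is judged (in metres and radians):
On the way, in this order (a step that is already met when the one before it is completed fails the run):
1. a good block is carried clear above the tub on the scoop while all chips are down in the tub (((x of block_a_mid in the frame of scoop between -0.06 and 0.05 m and y of block_a_mid in the frame of scoop between -0.075 and 0.075 m and z of block_a_mid in the frame of scoop between 0 and 0.06 m) or (x of block_b_mid in the frame of scoop between -0.06 and 0.05 m and y of block_b_mid in the frame of scoop between -0.075 and 0.075 m and z of block_b_mid in the frame of scoop between 0 and 0.06 m)) and height (world z) of scoop above 0.1 m and x of chip0 in the frame of tub between -0.15 and 0.135 m and y of chip0 in the frame of tub between -0.09 and 0.09 m and height (world z) of each of chip0, chip1, chip2, chip3, chip4 below 0.07 m and x of chip1 in the frame of tub between -0.15 and 0.135 m and y of chip1 in the frame of tub between -0.09 and 0.09 m and x of chip2 in the frame of tub between -0.15 and 0.135 m and y of chip2 in the frame of tub between -0.09 and 0.09 m and x of chip3 in the frame of tub between -0.15 and 0.135 m and y of chip3 in the frame of tub between -0.09 and 0.09 m and x of chip4 in the frame of tub between -0.15 and 0.135 m and y of chip4 in the frame of tub between -0.09 and 0.09 m), for 0.2 s.
2. both blocks lie in the tray and all chips in the tub (x of block_a_mid in the frame of tray between -0.095 and 0.095 m and y of block_a_mid in the frame of tray between -0.095 and 0.095 m and height (world z) of each of block_a_mid, block_b_mid below 0.06 m and linear speed of each of block_a, block_b below 0.03 m/s and x of block_b_mid in the frame of tray between -0.095 and 0.095 m and y of block_b_mid in the frame of tray between -0.095 and 0.095 m and x of chip0 in the frame of tub between -0.15 and 0.135 m and y of chip0 in the frame of tub between -0.09 and 0.09 m and height (world z) of each of chip0, chip1, chip2, chip3, chip4 below 0.07 m and x of chip1 in the frame of tub between -0.15 and 0.135 m and y of chip1 in the frame of tub between -0.09 and 0.09 m and x of chip2 in the frame of tub between -0.15 and 0.135 m and y of chip2 in the frame of tub between -0.09 and 0.09 m and x of chip3 in the frame of tub between -0.15 and 0.135 m and y of chip3 in the frame of tub between -0.09 and 0.09 m and x of chip4 in the frame of tub between -0.15 and 0.135 m and y of chip4 in the frame of tub between -0.09 and 0.09 m), for 0.2 s.
At the end, for the whole second after the job is handed in: Both blocks lie at rest in the tray (middles within its walls, below 60 mm), all five chips lie in the tub, the scoop stands flat on its pad at rest (tilt under 0.1 rad, its origin within 50 mm of pad_mid) (all of step 2 and angle between scoop's own z axis and vertical below 0.1 rad and horizontal distance between scoop and pad_mid below 0.05 m and height (world z) of scoop below 0.012 m and linear speed of scoop below 0.03 m/s); the robot touches nothing.
It fails at once if a block or chip is touched with the fingers (contact force between the fingers and block_a above 0.5 N or contact force between the fingers and block_b above 0.5 N or contact force between the fingers and chip0 above 0.5 N or contact force between the fingers and chip1 above 0.5 N or contact force between the fingers and chip2 above 0.5 N or contact force between the fingers and chip3 above 0.5 N or contact force between the fingers and chip4 above 0.5 N).
It fails at once if a wall of the tub is rammed (more than 40 N) (contact force between any of scoop, the arm, the fingers and tub above 40 N).
It fails at once if a block is dropped from a height (faster than 1.4 m/s, about 100 mm) (linear speed of any of block_a, block_b above 1.4 m/s).
It fails at once if a bystander is moved by more than 20 mm (distance of any of cup, mallet from where it was at the start of the episode above 0.02 m).
It also fails if it takes over 72 s, if anything falls off the work surface, if the arm or the gripper's body presses on something with over 40 N, if the wrist force passes 120 N, or if a joint passes its speed limit or range.

## Working session

There is one attempt and no reset: what is moved stays moved. The work goes in short steps, Python scripts to look and compute and a tool call to move; the robot and the scene stay as the last step left them, time stands still between calls to the robot, and variables do not carry over. Pictures are saved under pics/ and viewed, and the job is handed in when it is done.

Besides the shell and the picture viewer there is one more tool, called after ">>>" as name(argument=value, ...), one argument or row to a line, values as JSON. move_arm: Moves the arm, as the interface text tells. Its arguments: {"type":"object","properties":{"commands":{"type":"string"},"squeeze":{"type":"number"}},"required":["commands"]}

```bash
mkdir -p pics
cat > h.py <<'E'
from station import *
import numpy as np, cv2
def cam(name):
    c=camera_info(name); return np.array(c["mtx"],float),np.array(c["dist"],float),np.array(c["origin"],float),np.array(c["rotation"],float)
def c2w(name,p):
    K,d,o,R=cam(name); return o+R@np.array(p)
def px2w(name,u,v,z,info=None):
    K,d,o,R=info or cam(name)
    n=cv2.undistortPoints(np.array([[[u,v]]],float),K,d)[0,0]
    return o+R@np.array([n[0]*z,-n[1]*z,-z])
def cloud(name,depth,info=None):
    K,d,o,R=info or cam(name)
    v,u=np.mgrid[0:384,0:512]
    n=cv2.undistortPoints(np.stack([u,v],-1).reshape(-1,1,2).astype(float),K,d).reshape(384,512,2)
    P=np.stack([n[...,0]*depth,-n[...,1]*depth,-depth],-1)
    return o+P@R.T
def w2px(name,p,info=None):
    K,d,o,R=info or cam(name)
    q=R.T@(np.array(p,float)-o); 
    r=cv2.projectPoints(np.array([[q[0],-q[1],-q[2]]]),np.zeros(3),np.zeros(3),K,d)[0]
    return r.ravel()
def save(name,fn):
    im,dp=grab_frame(name); cv2.imwrite("pics/"+fn,cv2.cvtColor(im,cv2.COLOR_RGB2BGR)); np.save("pics/"+fn+".npy",dp); return im,dp
E
python3 - <<'E'
from h import *
np.set_printoptions(precision=1,suppress=True)
s=state(); print(s['t'],s['ee_pos'],s['tcp_rot'],s['contact_force'],s['grip_width'])
for n in ['scene','side']:
    im,dp=save(n,n+'0.png')
    print(n,cam(n)[2],cam(n)[3])
    for q in ['scoop','scoop_lip','scoop_grip','pad','tub','block_a','block_a_mid','tray','chip0','cup','mallet']:
        for r in pinpoint(q,n)[:6]:
            w=c2w(n,r['centre']); print(q,round(r['score'],2),w,w2px(n,w))
print(state()['t'])
E
```

```text
0.0 [649.6  -0.1 243.6] [[ 0.  1. -0.]
 [ 1. -0. -0.]
 [-0. -0. -1.]] [ 0.5  0.3 -0.2] 87.21577753154315
scene [1054.1  780.4 1629.1] [[-0.8 -0.5  0.3]
 [ 0.5 -0.7  0.4]
 [-0.   0.5  0.9]]
scoop 0.56 [588.2  -9.5   7.7] [246.9 200.4]
scoop_lip 0.82 [633.1  -6.4   3.8] [237.8 206.8]
scoop_lip 0.4 [553.8 257.   18. ] [292.2 246.2]
scoop_grip 0.69 [505.4 -16.6 126.2] [263.4 173.8]
pad 0.83 [577.4   6.    1.5] [251.2 202.7]
pad 0.53 [632.   -4.9   4.8] [238.2 206.8]
pad 0.24 [ 540.2 -289.    -2.1] [221.7 149.2]
tub 0.78 [512.5 291.1   2.7] [306.  249.2]
block_a 0.56 [658.5 477.4  -3. ] [303.2 310.3]
block_a 0.55 [727.3 378.    0.4] [271.9 297.8]
block_a 0.49 [553.1 255.9  16.9] [292.2 245.9]
block_a 0.47 [559.1 321.6  15.4] [301.  260.5]
block_a_mid 0.71 [558.4 322.2  32.2] [301.6 258.8]
block_a_mid 0.7 [664.6 479.7  18.7] [302.7 310.1]
block_a_mid 0.51 [724.1 378.4  16.5] [272.8 296.1]
tray 0.91 [ 538.5 -287.1   -2.3] [222.3 149.3]
mallet 0.75 [478.1 519.4  -1. ] [350.  292.9]
side [298.2 773.  895. ] [[-0.9  0.2 -0.2]
 [-0.3 -0.7  0.7]
 [ 0.   0.7  0.7]]
scoop 0.77 [591.8  -5.9   9. ] 
[... 487 characters left out ...]
.72 [555.7 253.9  15.3] [226.7 270.8]
block_a 0.7 [562.6 321.8  16.8] [214.4 290.6]
block_a 0.58 [660.8 476.7  -2.6] [153.  335.6]
block_a 0.52 [ 436.2 -479.6   -1.5] [323.8 134.1]
block_a_mid 0.8 [727.9 380.1  18.7] [147.6 290. ]
block_a_mid 0.72 [557.6 323.   31.3] [215.6 288.7]
block_a_mid 0.67 [660.9 477.3  18.5] [151.2 332.1]
tray 0.84 [ 537.8 -288.8   -0.1] [286.5 157.1]
chip0 0.56 [620.2 328.4  16.1] [193.4 286.3]
chip0 0.55 [531.5 214.5  14.6] [240.  262.1]
chip0 0.52 [610.5 222.5  14.1] [212.9 256.6]
chip0 0.43 [621.3 271.6  17.5] [202.1 268.8]
cup 0.66 [ 434.1 -484.1   -3.5] [324.5 134. ]
cup 0.45 [ 534.5 -289.     0.2] [287.4 157.2]
mallet 0.4 [622.9 330.4  12.8] [192.3 287.3]
1.2
```

Run:
```python
import cv2
a=cv2.imread('pics/scene0.png');b=cv2.imread('pics/side0.png')
cv2.imwrite('pics/sc_crop.png',cv2.resize(a[110:350,170:400],None,fx=3.3,fy=2.5*1.0,interpolation=cv2.INTER_CUBIC))
cv2.imwrite('pics/sd_crop.png',cv2.resize(b[220:340,140:300],None,fx=5,fy=5,interpolation=cv2.INTER_CUBIC))
```

```text
(no output)
```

View pics/side0.png

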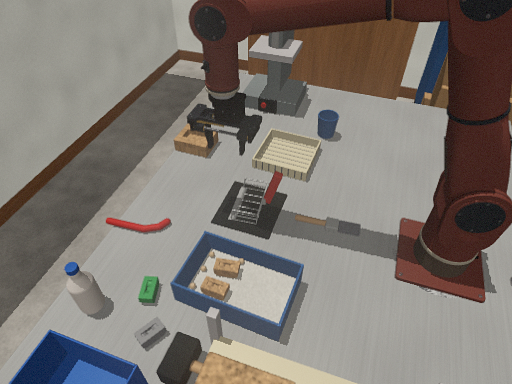

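View pics/sc_crop.png

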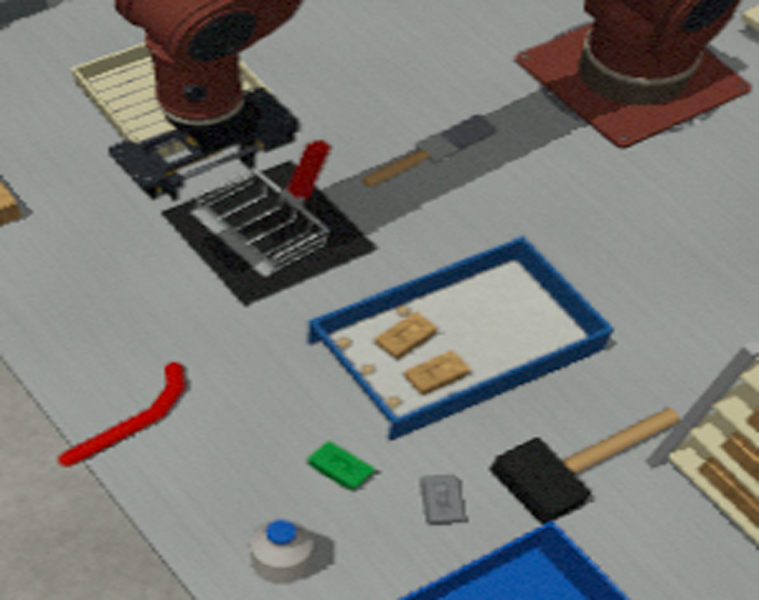

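View pics/sd_crop.png

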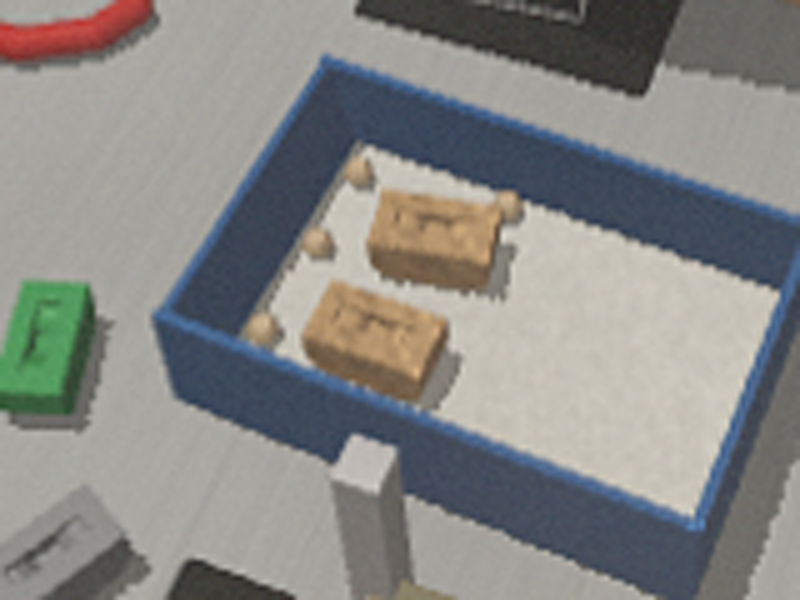

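The two tan blocks in the white-floored blue tub (side px 227,268 and 214,288) are the good ones. The green (149,289) and grey (150,332) blocks outside it are look-alikes. Next I'll work out the geometry from depth.

Run:
```python
from h import *
np.set_printoptions(precision=1,suppress=True)
for n in ['scene','side']:
    im=cv2.cvtColor(cv2.imread(f'pics/{n}0.png'),cv2.COLOR_BGR2RGB); dp=np.load(f'pics/{n}0.png.npy')
    P=cloud(n,dp); hsv=cv2.cvtColor(im,cv2.COLOR_RGB2HSV)
    ok=dp>0
    reg=ok&(P[...,0]>330)&(P[...,0]<720)&(P[...,1]>130)&(P[...,1]<450)
    rim=reg&(P[...,2]>74)&(P[...,2]<90)&(hsv[...,0]>95)&(hsv[...,0]<125)&(hsv[...,1]>80)
    X=P[rim]; 
    r=cv2.minAreaRect(X[:,:2].astype(np.float32)); print(n,'rim',rim.sum(),r, cv2.boxPoints(r), np.median(X[:,2]))
    # floor
    fl=reg&(hsv[...,1]<40)&(im.min(-1)>120)&(P[...,2]>5)&(P[...,2]<40)
    X=P[fl]; print('floor z',len(X),np.percentile(X[:,2],[10,50,90]))
    # tan
    tan=reg&(hsv[...,0]>8)&(hsv[...,0]<25)&(hsv[...,1]>70)&(P[...,2]>10)
    nl,lab,st,ce=cv2.connectedComponentsWithStats(tan.astype(np.uint8))
    for i in range(1,nl):
        if st[i,4]>4:
            Q=P[lab==i]; print('tan',st[i,4],ce[i],np.median(Q,0),Q.max(0))
            if st[i,4]>100:
                T=Q[Q[:,2]>Q[:,2].max()-8]; print('  top',len(T),cv2.minAreaRect(T[:,:2].astype(np.float32)),np.median(T,0))
    # pad / table
    t=ok&(P[...,0]>700)&(P[...,0]<760)&(P[...,1]>100)&(P[...,1]<200); print('table z',np.median(P[t][:,2]))
    dark=ok&(im.max(-1)<60)&(P[...,0]>450)&(P[...,0]<700)&(P[...,1]>-130)&(P[...,1]<130)&(P[...,2]<14)&(P[...,2]>-5)
    nl,lab,st,ce=cv2.connectedComponentsWithStats(dark.astype(np.uint8)); 
    X=P[dark]; r=cv2.minAreaRect(X[:,:2].astype(np.float32)); print('pad',r,np.median(X,0))
    red=ok&(im[...,0]>110)&(im[...,1]<50)&(P[...,0]<600)&(P[...,0]>450)&(abs(P[...,1])<100)&(P[...,2]>20)
    X=P[red]; print('red',len(X),X.min(0),X.max(0),X.mean(0))
    cr=reg&(0<1)
    tr=ok&(P[...,0]>400)&(P[...,0]<680)&(P[...,1]<-150)&(P[...,1]>-420)&(P[...,2]>33)&(P[...,2]<46)&(hsv[...,0]>15)&(hsv[...,0]<40)
    X=P[tr]; print('tray',cv2.minAreaRect(X[:,:2].astype(np.float32)))
    cp=ok&(P[...,0]>380)&(P[...,0]<520)&(P[...,1]<-400)&(P[...,1]>-560)&(P[...,2]>80)&(P[...,2]<100);X=P[cp]
    if len(X):print('cup',X.min(0),X.max(0))
    sp=ok&(P[...,0]>350)&(P[...,0]<700)&(P[...,1]>130)&(P[...,1]<460)&(P[...,2]>83)&(P[...,2]<300); X=P[sp]; print('high',len(X),X.min(0) if len(X) else 0,X.max(0) if len(X) else 0)
```

```text
scene rim 394 ((505.1294250488281, 291.5940246582031), (183.70362854003906, 287.2530822753906), 86.8013687133789) [[356.6 207.9]
 [643.4 191.9]
 [653.7 375.3]
 [366.9 391.3]] 79.45117838533508
floor z 2407 [ 6.5 13.5 19.6]
tan 197 [292.6 243.2] [552.6 257.2  45.7] [587.  280.9  54.3]
  top 89 ((554.247802734375, 258.4129943847656), (65.3636703491211, 37.67136001586914), 9.494145393371582) [561.4 255.3  49.1]
tan 9 [273.9 246.7] [616.7 224.6  26.4] [621.3 228.4  33.5]
tan 195 [302.1 258.6] [559.4 326.5  44.8] [591.8 345.4  56. ]
  top 41 ((558.6678466796875, 325.2657470703125), (33.767459869384766, 59.14385986328125), 84.84988403320312) [556.2 325.8  50.6]
tan 9 [281. 257.] [617.6 272.8  27.1] [620.9 279.8  34.4]
tan 8 [288.9 270.1] [622.9 333.   30. ] [627.2 338.6  33.8]
table z -0.367853400481863
pad ((577.0892333984375, 1.9428176879882812), (202.457763671875, 190.21170043945312), 88.82855987548828) [577.8  14.9   5.8]
red 3 [486.8 -18.7 160.5] [506.6  -4.9 164.9] [493.9 -10.3 162.8]
tray ((534.9275512695312, -282.39862060546875), (208.18109130859375, 202.57247924804688), 87.1754379
[... 619 characters left out ...]
] [622.5 278.8  29.8]
tan 442 [214.5 287.9] [557.5 329.9  45.7] [592.4 341.9  51.4]
  top 279 ((559.527587890625, 322.85638427734375), (34.872249603271484, 64.98021697998047), 88.34830474853516) [558.6 323.9  47.2]
tan 20 [191.8 285.2] [621.6 331.9  26.4] [627.9 337.2  30.2]
table z -0.6109046292135645
pad ((578.0286254882812, 2.7388381958007812), (200.66770935058594, 187.61009216308594), 89.26805114746094) [540.9  21.6   5.3]
red 7 [492.9  -5.7  49. ] [533.    0.3 134.8] [515.   -2.   77.5]
tray ((536.966552734375, -286.27850341796875), (207.8754119873047, 201.4296417236328), 87.21737670898438)
cup [ 392.1 -520.6   80. ] [ 469.8 -438.8   95.1]
high 18 [363.9 202.1  83. ] [651.4 385.2  84.4]
```

Run:
```python
from h import *
np.set_printoptions(precision=1,suppress=True)
n='wrist'; info=cam(n)
im,dp=save(n,'wrist0.png'); print(info[2],info[3])
for q in ['scoop','scoop_lip','scoop_grip','pad']:
    for r in pinpoint(q,n)[:3]:
        w=info[2]+info[3]@np.array(r['centre']); print(q,round(r['score'],2),w,w2px(n,w,info))
P=cloud(n,dp,info)
red=(im[...,0]>90)&(im[...,1]<50)&(dp>0)
X=P[red]; print(len(X),X.min(0),X.max(0))
T=X[(X[:,2]>20)]
for lo in range(30,170,15):
    Q=T[(T[:,2]>lo)&(T[:,2]<lo+15)]
    if len(Q)>5: print(lo,len(Q),Q.mean(0),Q[:,1].min(),Q[:,1].max(),Q[:,0].min(),Q[:,0].max())
print(state()['t'])
```

```text
[650.   80.1 384.3] [[ 1.  -0.  -0. ]
 [ 0.   1.   0.3]
 [ 0.  -0.3  1. ]]
scoop 0.58 [587.9  -9.9   7. ] [202.2 173.9]
scoop_lip 0.86 [634.1  -6.3   3.3] [240.4 170.2]
pad 0.95 [576.   -5.2  -3. ] [193.7 168.3]
1715 [486.1 -24.7  10.5] [849.7 183.3 165.2]
60 36 [531.7  -4.1  67.6] -7.714170275657864 -2.6078123514054 527.1401130719912 535.8002360298284
75 46 [526.7  -4.2  82.3] -6.020493271252619 -2.674641084714594 508.6754605770258 531.359215169902
90 54 [522.8  -4.5  97.7] -6.268737360346904 -3.041327809848781 506.40666610345255 526.8297950352309
105 70 [517.4  -5.7 112.7] -23.05305528399181 -3.438479180959348 499.8697734561139 523.1266139614371
120 75 [513.8  -5.7 127.3] -22.41567410857357 -3.839594961561545 496.5292731012378 519.425389988623
135 87 [509.4  -6.1 142.6] -23.05823954515587 -4.067059855814335 491.85336379566536 515.4854961255518
150 655 [500.  -13.4 161.6] -24.7325421510715 -4.147475095649483 486.1481811273733 510.51347455831615
1.45
```

View pics/wrist0.png

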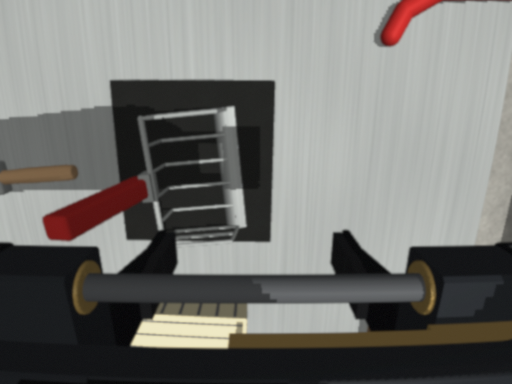

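```bash
cat >> h.py <<'E'
from scipy.spatial.transform import Rotation as Rot
def toolR(yaw,pitch,lean=15):
    "tool orientation for scoop yaw (deg), scoop pitch nose-down (deg)"
    return Rot.from_euler('ZYZ',[yaw,pitch-lean,90],degrees=True)*Rot.from_matrix([[0,1,0],[1,0,0],[0,0,-1]])
def delta(Rt):
    R0=Rot.from_matrix(np.array(state()['tcp_rot'])); return (Rt*R0.inv()).as_rotvec()
E
python3 - <<'E'
from h import *
R=toolR(4,0); print(R.as_matrix().round(3)); print(delta(R).round(4), state()['ee_pos'])
E
```

```text
[[-0.964 -0.07   0.258]
 [-0.067  0.998  0.018]
 [-0.259  0.    -0.966]]
[-0.2001 -0.2147  1.6303] [6.49959226e+02 8.80478830e-03 2.44546123e+02]
```

>>> move_arm(
  commands="-60 -6 10 -0.07 -0.075 0.57 1; -110 -11 10 -0.14 -0.15 1.14 1; -167 -16 10 -0.2 -0.2147 1.6303 1; -167 -16 10 -0.2 -0.2147 1.6303 1; -167 -16 10 -0.2 -0.2147 1.6303 1; -167 -16 10 -0.2 -0.2147 1.6303 1; -167 -16 10 -0.2 -0.2147 1.6303 1; -167 -16 10 -0.2 -0.2147 1.6303 1; -167 -16 10 -0.2 -0.2147 1.6303 1; -167 -16 10 -0.2 -0.2147 1.6303 1; -167 -16 10 -0.2 -0.2147 1.6303 1; -167 -16 10 -0.2 -0.2147 1.6303 1; -167 -16 10 -0.2 -0.2147 1.6303 1; -167 -16 10 -0.2 -0.2147 1.6303 1; -167 -16 10 -0.2 -0.2147 1.6303 1; -167 -16 10 -0.2 -0.2147 1.6303 1",
  squeeze=60,
)

```text
t: 2.78
ee_pos: [482.9, -16.0, 254.7]
tcp_rot: [[-0.964, -0.068, 0.258], [-0.066, 0.998, 0.018], [-0.259, 0.001, -0.966]]
contact_force: [-0.6, 0.4, -0.8]
grip_width: 87.1
```

Run:
```python
from h import *
np.set_printoptions(precision=2,suppress=True)
s=state(); print(s['t'],s['ee_pos'],s['q'],delta(toolR(4,0)))
n='wrist'; info=cam(n)
im,dp=save(n,'wrist1.png')
for q in ['scoop','scoop_lip','scoop_grip','pad']:
    for r in pinpoint(q,n)[:3]:
        w=info[2]+info[3]@np.array(r['centre']); print(q,round(r['score'],2),w,w2px(n,w,info))
P=cloud(n,dp,info)
red=(im[...,0]>90)&(im[...,1]<50)&(dp>0)
X=P[red]; X=X[(X[:,2]>30)&(X[:,2]<180)]; print(len(X),X.min(0),X.max(0))
T=X[X[:,2]>158]; print('top',cv2.minAreaRect(T[:,:2].astype(np.float32)))
for lo in range(60,170,20):
    Q=X[(X[:,2]>lo)&(X[:,2]<lo+20)]
    if len(Q)>5: print(lo,len(Q),Q.mean(0),Q[:,1].min(),Q[:,1].max(),Q[:,0].min(),Q[:,0].max())
```

```text
2.7833 [482.92 -15.96 254.74] [ -8.5  -11.65   4.56 116.73   1.03  59.88  89.58] [-0.  0.  0.]
scoop 0.66 [586.89 -10.13   9.99] [253.4  190.17]
scoop_lip 0.9 [631.35 -10.89   0.75] [250.73 213.57]
scoop_grip 0.93 [504.54 -17.3  122.69] [251.54 176.63]
pad 0.81 [575.71  -2.38  -3.18] [259.79 178.21]
390 [482.68 -27.74 149.63] [506.72  -5.   164.31]
top ((494.54730224609375, -16.801677703857422), (22.387676239013672, 21.765987396240234), 5.771939277648926)
140 247 [486.86 -17.26 157.75] -27.735746783103146 -5.365353870727496 482.67828518731574 501.97306108178753
160 143 [495.86 -16.44 161.49] -27.141708511015963 -4.99681725277884 485.02497214291753 506.71824806257484
```

View pics/wrist1.png

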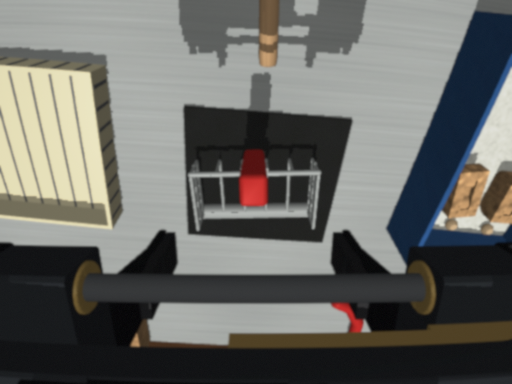

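>>> move_arm(
  commands="0 0 -25 0 0 0 1; 4 0 -50 0 0 0 1; 11 0 -75 0 0 0 1; 17 0 -100 0 0 0 1; 22 0 -122 0 0 0 1; 22 0 -124 0 0 0 1; 22 0 -124 0 0 0 -1; 22 0 -124 0 0 0 -1; 22 0 -124 0 0 0 -1; 22 0 -124 0 0 0 -1; 22 0 -124 0 0 0 -1; 22 0 -124 0 0 0 -1; 22 0 -124 0 0 0 -1",
  squeeze=60,
)

```text
t: 4.12
ee_pos: [505.2, -15.9, 131.0]
tcp_rot: [[-0.963, -0.069, 0.259], [-0.067, 0.998, 0.018], [-0.259, 0.0, -0.966]]
contact_force: [0.1, -0.3, 0.6]
grip_width: 47.9
```

Run:
```python
from h import *
np.set_printoptions(precision=2,suppress=True)
s=state(); print(s['t'],s['ee_pos'],s['q'],s['contact_force'],s['wrist_torque'],s['grip_width'])
im,dp=save('side','side1.png')
for n in ['side']:
    for q in ['scoop','scoop_lip','scoop_grip']:
        for r in pinpoint(q,n)[:1]: print(q,round(r['score'],2),c2w(n,r['centre']))
cv2.imwrite('pics/side1c.png',cv2.resize(cv2.cvtColor(im[120:260,200:340],cv2.COLOR_RGB2BGR),None,fx=4,fy=4))
```

```text
4.1167 [505.2  -15.9  131.02] [ -8.65  -2.01   5.49 123.77  -0.05  43.2   90.86] [ 0.14 -0.34  0.62] [ 0.09  0.28 -0.  ] 47.9270281092117
scoop 0.92 [590.75  -9.85   3.82]
scoop_lip 0.7 [634.9   -3.03   3.61]
scoop_grip 0.74 [506.85 -16.65 128.08]
```

View pics/side1c.png

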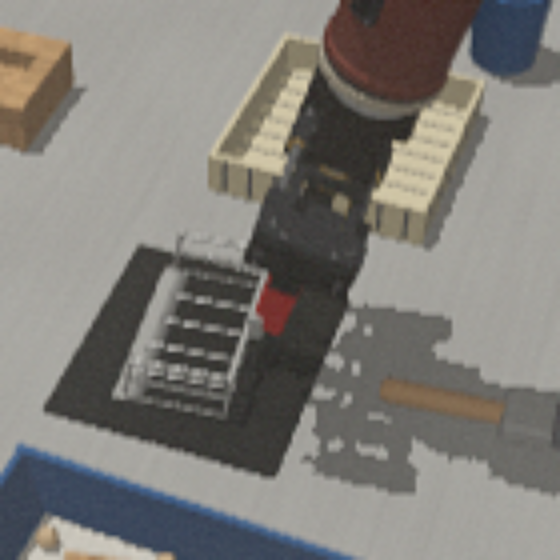

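>>> move_arm(
  commands="0 0 0 0 0 0 -1; 0 0 0 0 0 0 -1; 0 0 0 0 0 0 -1; 0 0 0 0 0 0 -1; 0 0 0 0 0 0 -1; 0 0 0 0 0 0 -1; 0 0 0 0 0 0 -1; 0 0 0 0 0 0 -1",
)

```text
t: 4.98
ee_pos: [505.1, -15.9, 130.6]
tcp_rot: [[-0.964, -0.069, 0.258], [-0.067, 0.998, 0.018], [-0.259, 0.0, -0.966]]
contact_force: [1.0, 0.5, -0.1]
grip_width: 21.8
```

>>> move_arm(
  commands="0 0 15 0 0 0 -1; 0 0 40 0 0 0 -1; 0 0 70 0 0 0 -1; 0 0 105 0 0 0 -1; 0 15 130 0 0 -0.01 -1; -10 40 140 0 0 -0.025 -1; -25 70 140 0 0 -0.04 -1; -40 105 140 0 0 -0.055 -1; -57 140 140 0 0 -0.07 -1; -74 175 140 0 0 -0.085 -1; -90 210 140 0 0 -0.1 -1; -105 245 140 0 0 -0.115 -1; -118 275 140 0 0 -0.1257 -1; -127 300 140 0 0 -0.1257 -1; -131 313 140 0 0 -0.1257 -1; -131 313 140 0 0 -0.1257 -1; -131 313 140 0 0 -0.1257 -1",
)

```text
t: 6.4
ee_pos: [373.6, 297.2, 269.9]
tcp_rot: [[-0.965, 0.055, 0.257], [0.053, 0.998, -0.015], [-0.258, -0.001, -0.966]]
contact_force: [0.6, -0.5, -2.3]
grip_width: 21.7
```

```bash
cat > look.py <<'E'
from h import *
import sys
np.set_printoptions(precision=2,suppress=True)
s=state(); print(s['t'],s['ee_pos'],s['q'],s['contact_force'],s['wrist_torque'],s['grip_width'])
tag=sys.argv[1]
O=np.array([514.7,289.7,0]);a=np.radians(-3.2);Rt=np.array([[np.cos(a),-np.sin(a),0],[np.sin(a),np.cos(a),0],[0,0,1]])
pts={}
for n in sys.argv[2].split(','):
    info=cam(n); im,dp=save(n,f'{n}_{tag}.png')
    qs=['scoop','scoop_lip']+([sys.argv[3]] if len(sys.argv)>3 else [])
    for q in qs:
        for r in pinpoint(q,n)[:(1 if 'scoop' in q else 6)]:
            w=info[2]+info[3]@np.array(r['centre']); print(n,q,round(r['score'],2),w,'tub',Rt.T@(w-O),w2px(n,w,info))
    if n=='side': c=im[180:340,130:330]
    elif n=='scene': c=im[170:330,210:410]
    else: c=im
    f=800/c.shape[1]; f=min(f,600/c.shape[0])
    cv2.imwrite(f'pics/{n}_{tag}_c.png',cv2.resize(cv2.cvtColor(c,cv2.COLOR_RGB2BGR),None,fx=f,fy=f,interpolation=cv2.INTER_CUBIC))
E
python3 look.py t1 side,scene
```

```text
6.4 [373.64 297.16 269.91] [-22.12  -8.49 -27.42 111.67   8.66  67.04  34.5 ] [ 0.59 -0.47 -2.32] [ 0.07  0.56 -0.05] 21.69773921657506
side scoop 0.94 [457.92 293.52 146.65] tub [-56.91   0.64 146.65] [256.01 265.09]
side scoop_lip 0.74 [503.38 293.29 144.22] tub [-11.5    2.95 144.22] [238.1  260.25]
scene scoop 0.55 [456.41 289.05 146.76] tub [-58.16  -3.9  146.76] [322.01 224.73]
scene scoop_lip 0.65 [500.78 289.52 141.71] tub [-13.89  -0.96 141.71] [311.97 231.58]
```

View pics/side_t1_c.png

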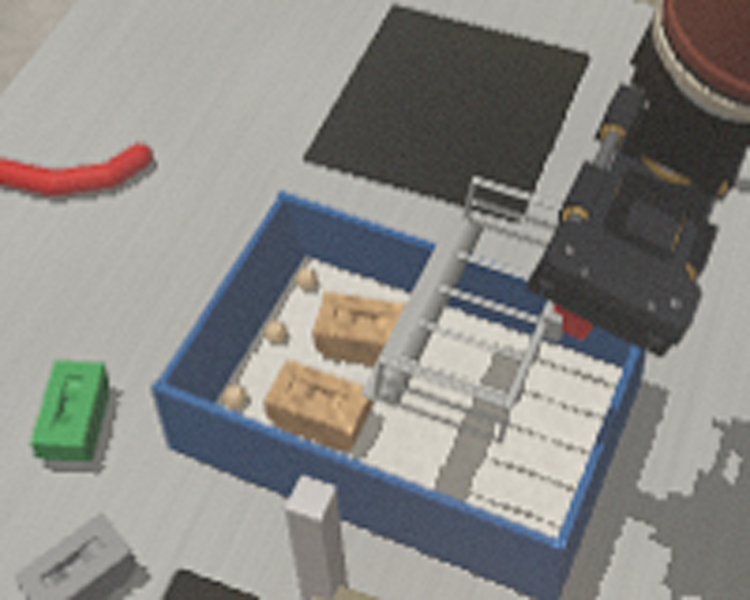

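Run:
```python
from h import *
np.set_printoptions(precision=2,suppress=True)
for n in ['side','scene']:
    im=cv2.cvtColor(cv2.imread(f'pics/{n}_t1.png'),cv2.COLOR_BGR2RGB); dp=np.load(f'pics/{n}_t1.png.npy'); P=cloud(n,dp)
    m=(dp>0)&(P[...,2]>125)&(P[...,2]<165)&(P[...,0]>478)&(P[...,0]<530)&(P[...,1]>200)&(P[...,1]<390)
    X=P[m]; print(n,len(X),X.min(0),X.max(0))
    c=np.polyfit(X[:,1],X[:,0],1); r=X[:,0]-np.polyval(c,X[:,1]); k=abs(r)<8; c=np.polyfit(X[k,1],X[k,0],1)
    print('yaw from lip',np.degrees(np.arctan(-c[0])), 'y centre',(X[k,1].min()+X[k,1].max())/2,'width',np.ptp(X[k,1]),'z vs y slope deg',np.degrees(np.arctan(np.polyfit(X[k,1],X[k,2],1)[0])),X[k].mean(0))
    m=(dp>0)&(P[...,2]>60)&(P[...,2]<85)&(P[...,0]>350)&(P[...,0]<670)&(P[...,1]>170)&(P[...,1]<410)&(im[...,2]>im[...,0]*1.5)
    X=P[m]
    for lo,hi in((165,230),(350,420)):
        Q=X[(X[:,1]>lo)&(X[:,1]<hi)&(X[:,2]>74)&(X[:,0]>420)&(X[:,0]<600)]
        c=np.polyfit(Q[:,0],Q[:,1],1); print('side wall yaw',np.degrees(np.arctan(c[0])),np.polyval(c,505),len(Q))
```

```text
side 485 [478.02 217.23 142.02] [506.01 366.14 163.37]
yaw from lip -1.8417687156878602 y centre 292.72733809215157 width 146.82491690154814 z vs y slope deg 0.2975566504885387 [490.11 292.17 147.46]
side wall yaw -4.326573149912934 204.26555302981072 105
side wall yaw -3.1726715377878403 378.7876078940377 181
scene 242 [478.07 216.87 137.66] [509.43 366.96 164.63]
yaw from lip -3.4358923577445752 y centre 291.9139704821198 width 150.09640087072347 z vs y slope deg -0.09956898975973183 [492.45 290.92 148.33]
side wall yaw -3.6187961880884405 204.7340541217847 71
side wall yaw -3.5273054357305353 378.9231905263298 53
```

>>> move_arm(
  commands="0 -1 -25 0 0 0 -1; 0 -1 -55 0 0 0 -1; 0 -1 -85 0 0 0 -1; 0 -1 -105 0 0 0 -1; 0 -1 -118 0 0 0 -1; 0 -1 -122 0 0 0 -1; 0 -1 -122 0 0 0 -1",
)

```text
t: 7.28
ee_pos: [374.3, 294.6, 147.8]
tcp_rot: [[-0.965, 0.058, 0.257], [0.056, 0.998, -0.016], [-0.258, -0.001, -0.966]]
contact_force: [-0.1, 0.5, -2.6]
grip_width: 21.2
```

>>> move_arm(
  commands="0 0 -2 0 0 0 -1; 0 0 -4 0 0 0 -1; 0 0 -5 0 0 0 -1; 0 0 -5 0 0 0 -1",
)

```text
t: 7.62
ee_pos: [374.5, 294.7, 143.2]
tcp_rot: [[-0.964, 0.059, 0.258], [0.056, 0.998, -0.016], [-0.258, -0.001, -0.966]]
contact_force: [-0.2, 0.0, -2.7]
grip_width: 21.7
```

>>> move_arm(
  commands="0 1 -1 0 0 0 -1; 0 1 -2 0 0 0 -1; 0 1 -3 0 0 0 -1; 0 1 -3 0 0 0 -1",
)

```text
t: 7.95
ee_pos: [374.4, 295.7, 140.1]
tcp_rot: [[-0.965, 0.059, 0.257], [0.056, 0.998, -0.016], [-0.258, -0.001, -0.966]]
contact_force: [-0.4, -0.3, -2.9]
grip_width: 21.5
```

>>> move_arm(
  commands="0 0 -1 0 0 0 -1; 0 0 -2 0 0 0 -1; 0 0 -2 0 0 0 -1",
)

```text
t: 8.2
ee_pos: [375.0, 296.1, 139.2]
tcp_rot: [[-0.964, 0.059, 0.259], [0.057, 0.998, -0.015], [-0.26, 0.0, -0.966]]
contact_force: [-3.2, -3.1, 7.3]
grip_width: 21.6
```

```bash
python3 look.py t2 side,scene
```

```text
8.2 [374.99 296.14 139.15] [-22.59  -1.21 -29.51 121.82  15.08  51.56  25.89] [-3.15 -3.1   7.27] [-0.17  0.36 -0.12] 21.61310608985089
side scoop 0.67 [458.17 292.7   13.08] tub [-56.61  -0.16  13.08] [255.63 293.88]
side scoop_lip 0.8 [504.6  291.56  14.41] tub [-10.19   1.29  14.41] [239.19 288.  ]
scene scoop 0.62 [460.24 290.18  18.54] tub [-54.41  -2.56  18.54] [317.27 240.45]
scene scoop_lip 0.73 [504.37 289.9   13.59] tub [-10.33  -0.37  13.59] [307.76 246.75]
```

View pics/side_t2_c.png

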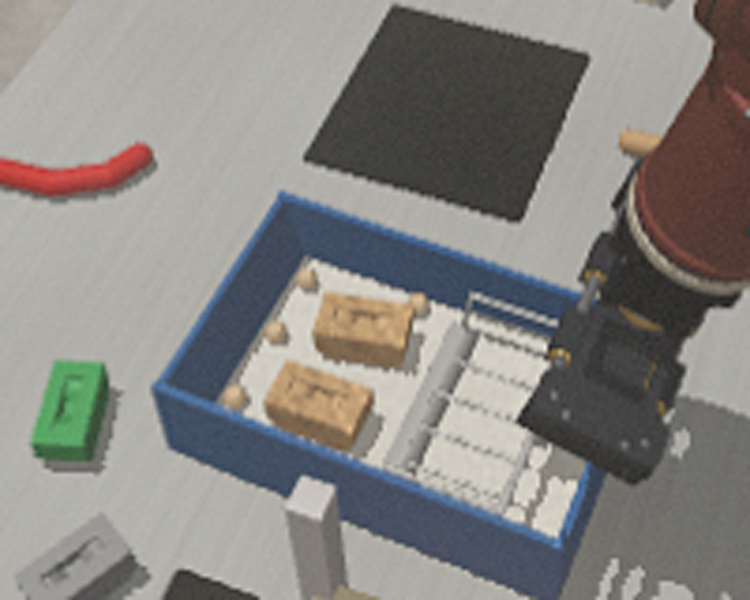

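>>> move_arm(
  commands="0 0 2 0 0.026 0 -1; 4 0 2 0 0.026 0 -1; 10 -0.6 2 0 0.026 0 -1; 18 -1 2 0 0.026 0 -1; 26 -1.5 2 0 0.026 0 -1; 34 -2 2 0 0.026 0 -1; 40 -2.3 2 0 0.026 0 -1; 40 -2.3 2 0 0.026 0 -1",
)

```text
t: 9.17
ee_pos: [416.8, 294.4, 141.7]
tcp_rot: [[-0.97, 0.059, 0.236], [0.057, 0.998, -0.014], [-0.237, 0.0, -0.972]]
contact_force: [1.7, 0.6, 1.7]
grip_width: 21.8
```

```bash
python3 look.py t3 side
```

```text
9.1667 [416.79 294.44 141.74] [-20.71   2.73 -27.16 117.57  15.05  52.24  30.43] [1.75 0.61 1.68] [ 0.63 -0.73  0.11] 21.79238907280976
side scoop 0.78 [501.44 291.49  14.55] tub [-13.34   1.05  14.55] [240.31 288.31]
side scoop_lip 0.83 [541.84 288.2   12.34] tub [27.18  0.01 12.34] [226.66 283.24]
```

View pics/side_t3_c.png

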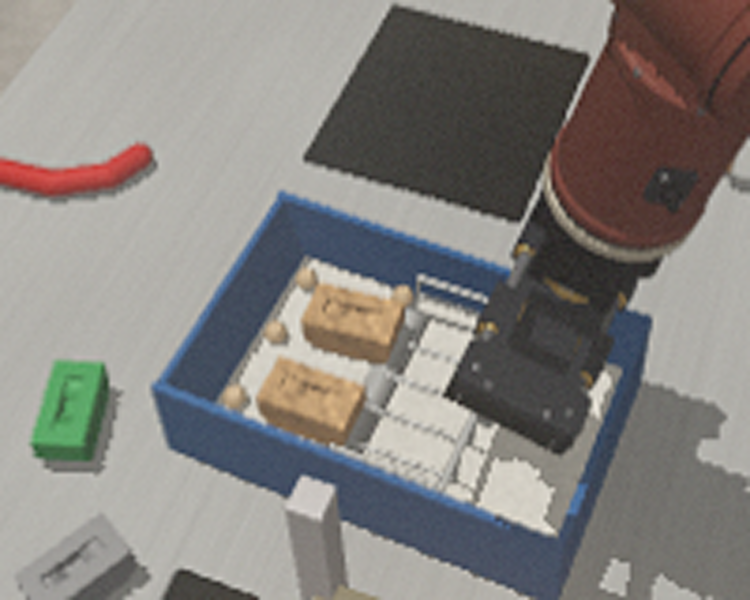

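>>> move_arm(
  commands="6 -0.4 -0.3 0 0 0 -1; 14 -0.8 -0.3 0 0 0 -1; 22 -1.3 -0.3 0 0 0 -1; 30 -1.8 -0.3 0 0 0 -1; 38 -2.2 -0.3 0 0 0 -1; 44 -2.6 -0.3 0 0 0 -1; 44 -2.6 -0.3 0 0 0 -1",
)

```text
t: 9.9
ee_pos: [460.7, 292.1, 141.7]
tcp_rot: [[-0.97, 0.058, 0.237], [0.057, 0.998, -0.013], [-0.237, 0.001, -0.972]]
contact_force: [1.2, 1.8, 1.2]
grip_width: 21.6
```

```bash
python3 look.py t4 side,scene block_a_mid
```

```text
9.9 [460.69 292.08 141.69] [-19.27   6.52 -25.41 113.74  16.38  52.11  33.17] [1.22 1.79 1.21] [ 0.69 -0.75  0.17] 21.56861659567235
side scoop 0.91 [543.87 286.67  14.19] tub [29.29 -1.4  14.19] [226.14 282.18]
side scoop_lip 0.89 [583.94 288.52  13.52] tub [69.2   2.68 13.52] [212.15 278.53]
side block_a_mid 0.89 [659.13 475.95  18.22] tub [133.81 194.02  18.22] [152.12 331.83]
side block_a_mid 0.67 [588.74 320.63  33.84] tub [72.2  35.02 33.84] [204.91 283.83]
side block_a_mid 0.58 [725.68 376.07  16.26] tub [205.83  98.02  16.26] [149.33 289.45]
scene scoop 0.66 [541.08 286.35  20.31] tub [26.53 -1.87 20.31] [299.5 250.2]
scene scoop_lip 0.86 [586.39 284.01  13.34] tub [71.9  -1.68 13.34] [289.17 256.55]
scene block_a_mid 0.58 [589.36 317.72  33.29] tub [72.98 32.14 33.29] [294.08 261.97]
scene block_a_mid 0.52 [661.1  477.36  20.74] tub [135.7  195.54  20.74] [303.21 308.82]
scene block_a_mid 0.49 [725.6  377.2   16.26] tub [205.69  99.14  16.26] [272.25 296.01]
scene block_a_mid 0.17 [462.18 291.64 138.28] tub [-52.55  -0.99 138.28] [320.88 227.12]
```

View pics/side_t4_c.png

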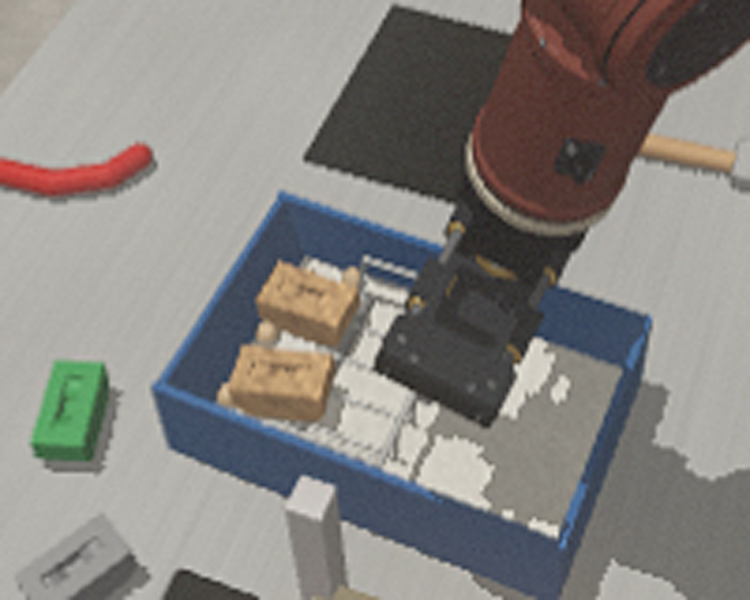

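View pics/scene_t4_c.png

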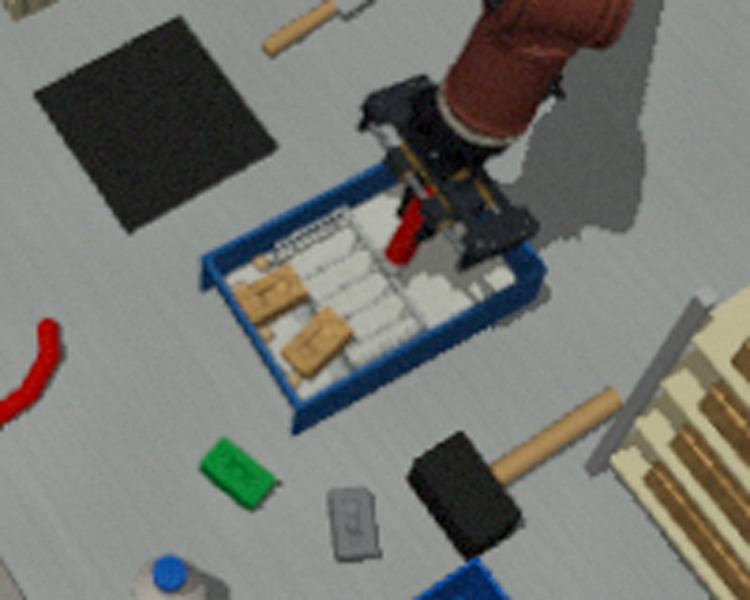

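>>> move_arm(
  commands="6 -0.4 -0.3 0 0 0 -1; 12 -0.7 -0.3 0 0 0 -1; 18 -1 -0.3 0 0 0 -1; 23 -1.4 -0.3 0 0 0 -1; 23 -1.4 -0.3 0 0 0 -1",
)

```text
t: 10.72
ee_pos: [483.1, 291.0, 141.7]
tcp_rot: [[-0.97, 0.058, 0.236], [0.057, 0.998, -0.013], [-0.237, 0.001, -0.972]]
contact_force: [-0.6, 2.4, 5.1]
grip_width: 21.7
```

```bash
python3 look.py t5 side,scene block_a_mid
```

```text
10.7167 [483.06 290.95 141.65] [-18.59   8.49 -24.61 111.6   16.92  52.2   34.57] [-0.62  2.44  5.12] [ 0.72 -0.6   0.23] 21.710643462142116
side scoop 0.55 [569.35 286.9   15.42] tub [54.72  0.26 15.42] [217.32 279.23]
side scoop_lip 0.59 [576.85  -0.55  -3.46] tub [  78.26 -286.33   -3.46] [250.62 208.96]
side block_a_mid 0.85 [593.83 315.52  31.75] tub [77.57 30.2  31.75] [204.02 282.07]
side block_a_mid 0.81 [728.96 379.4   16.17] tub [208.91 101.52  16.17] [147.59 290.15]
side block_a_mid 0.78 [659.96 473.61  18.16] tub [134.76 191.74  18.16] [152.31 330.86]
scene scoop 0.55 [560.77 285.68  20.2 ] tub [46.22 -1.44 20.2 ] [295.13 252.72]
scene scoop_lip 0.66 [605.77 280.82  11.92] tub [91.42 -3.78 11.92] [284.42 258.65]
scene block_a_mid 0.75 [597.07 315.3   35.77] tub [80.81 30.16 35.77] [292.03 262.28]
scene block_a_mid 0.57 [663.8  478.22  19.34] tub [138.35 196.55  19.34] [302.69 309.54]
scene block_a_mid 0.48 [723.52 377.68  18.54] tub [203.58  99.5   18.54] [272.83 295.61]
```

View pics/side_t5_c.png

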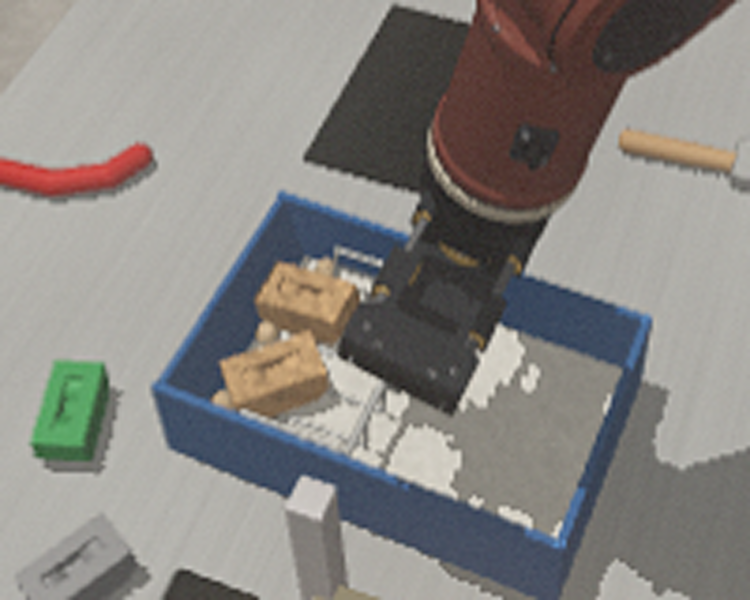

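View pics/scene_t5_c.png

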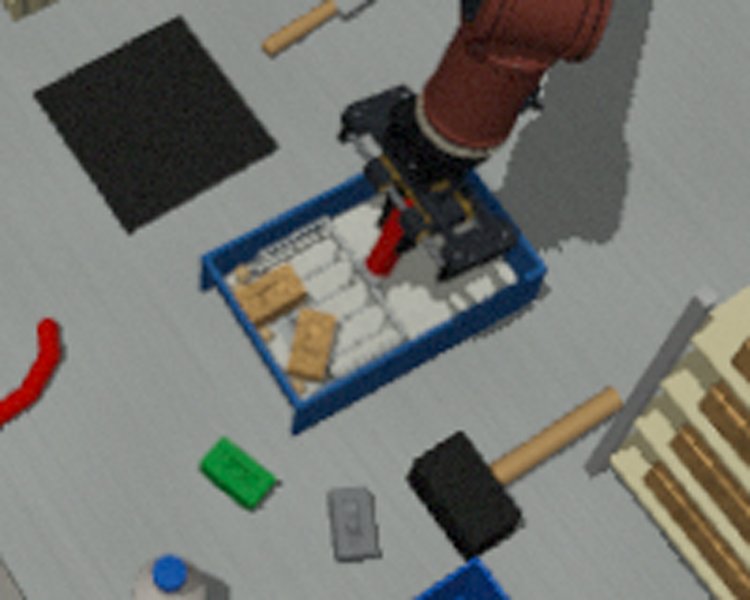

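```bash
cat > blk.py <<'E'
from h import *
import sys
np.set_printoptions(precision=1,suppress=True)
O=np.array([514.7,289.7,0]);a=np.radians(-3.3);Rt=np.array([[np.cos(a),-np.sin(a),0],[np.sin(a),np.cos(a),0],[0,0,1]])
for n in sys.argv[2].split(','):
    im=cv2.cvtColor(cv2.imread(f'pics/{n}_{sys.argv[1]}.png'),cv2.COLOR_BGR2RGB); dp=np.load(f'pics/{n}_{sys.argv[1]}.png.npy'); P=(cloud(n,dp)-O)@Rt
    hsv=cv2.cvtColor(im,cv2.COLOR_RGB2HSV)
    m=(dp>0)&(abs(P[...,0])<140)&(abs(P[...,1])<88)&(hsv[...,0]>8)&(hsv[...,0]<25)&(hsv[...,1]>70)&(P[...,2]>12)
    m=cv2.morphologyEx(m.astype(np.uint8),cv2.MORPH_OPEN,np.ones((2,2)))
    nl,lab,st,ce=cv2.connectedComponentsWithStats(m,connectivity=4)
    for i in range(1,nl):
        if st[i,4]<4: continue
        Q=P[lab==i]; print(n,st[i,4],ce[i],'med',np.median(Q,0),'x',np.percentile(Q[:,0],[2,98]),'y',np.percentile(Q[:,1],[2,98]),'z',np.percentile(Q[:,2],[2,98]))
        if st[i,4]>60:
            T=Q[Q[:,2]>np.percentile(Q[:,2],98)-14]; A=np.c_[T[:,:2],np.ones(len(T))]; c=np.linalg.lstsq(A,T[:,2],rcond=None)[0]
            print('   rect',cv2.minAreaRect(T[:,:2].astype(np.float32)),'slope x,y deg',np.degrees(np.arctan(c[:2])))
E
python3 blk.py t5 side,scene
```

```text
side 6 [243.  237.5] med [-17.4 -15.7 213.3] x [-19.8 -15.2] y [-17.1 -14.1] z [210.2 215.5]
side 24 [252.9 249.2] med [-54.5  12.4 223.7] x [-64.  -43.7] y [ 7.6 20.2] z [216.4 229. ]
side 11 [268.2 250.9] med [-79.7 -15.4 195.5] x [-81.9 -61.1] y [-75.7 -14. ] z [100.1 201.5]
side 884 [207.8 271.4] med [77.4  8.7 47.3] x [ 46.7 114.1] y [-52.2  72.8] z [15.  64.1]
   rect ((-55.04540252685547, 223.422119140625), (93.7281265258789, 617.7582397460938), 31.414955139160156) slope x,y deg [-59.1  30. ]
side 9 [231.4 257.9] med [-16.4  44.6 212.2] x [-19.9 -12.9] y [44.1 48.5] z [209.  215.7]
side 4 [256.5 269.5] med [-75.4  44.1 200.9] x [-77.3 -74.2] y [43.2 45.5] z [198.2 201.2]
scene 29 [316.6 218.1] med [-27.5 -13.6 220.1] x [-39.4 -24.9] y [-30.1  15.1] z [183.6 233.3]
scene 12 [328.1 220.1] med [-55.3  21.2 227.9] x [-62.  -44.7] y [13.6 25.4] z [218.1 234.6]
scene 19 [334.3 224.9] med [-69.4  42.4 215.4] x [-73.4 -64. ] y [28.2 50.3] z [197.5 222.1]
scene 4 [321.5 224.5] med [-26.3  22.4 228. ] x [-27.9 -24.8] y [21.5 24.9] z [222.5 230. ]
scene 6 [324.5 229. ] med [-26.5  41.4 225.7] x [-27.4 -24.5] y [37.6 46.2] z [215.5 235. ]
scene 4 [322.5 233.5] med [-15.6  47.8 213. ] x [-17.7 -13.9] y [46.4 49.7] z [211.5 215.4]
scene 214 [282.4 249.2] med [ 88.6 -26.   45.5] x [ 54.5 116.4] y [-70.6  -2.7] z [13.5 60.3]
   rect ((300.26031494140625, 224.27566528320312), (724.2394409179688, 61.3763542175293), 49.8647346496582) slope x,y deg [30.6 67.1]
scene 191 [293.5 262.9] med [79.3 37.4 47.8] x [ 47.5 109.3] y [ 7.1 63.7] z [12.  57.4]
   rect ((289.01763916015625, 259.9881591796875), (683.3382568359375, 32.898597717285156), 46.95310592651367) slope x,y deg [48.2 62.6]
```

>>> move_arm(
  commands="3 -0.2 -0.3 0 0 0 -1; 6 -0.4 -0.3 0 0 0 -1; 9 -0.6 -0.3 0 0 0 -1; 9 -0.6 -0.3 0 0 0 -1",
)

```text
t: 11.45
ee_pos: [490.9, 291.6, 141.8]
tcp_rot: [[-0.97, 0.056, 0.236], [0.055, 0.998, -0.012], [-0.236, 0.001, -0.972]]
contact_force: [-7.2, 1.7, 9.9]
grip_width: 21.8
```

```bash
python3 look.py t6 side,scene block_a_mid; python3 blk.py t6 scene
```

```text
11.45 [490.89 291.59 141.76] [-18.39   9.23 -24.39 110.76  17.08  52.26  35.09] [-7.18  1.72  9.91] [0.78 0.35 0.19] 21.81723848626082
side scoop 0.48 [575.76 288.26  14.29] tub [61.04  1.97 14.29] [214.96 279.18]
side block_a_mid 0.95 [661.61 476.16  19.71] tub [136.27 194.37  19.71] [151.06 331.3 ]
side block_a_mid 0.86 [597.84 321.9   34.97] tub [81.21 36.79 34.97] [201.49 282.98]
side block_a_mid 0.77 [726.17 377.38  18.16] tub [206.25  99.35  18.16] [148.77 289.43]
side block_a_mid 0.73 [580.18  -0.65  -2.96] tub [  81.58 -286.24   -2.96] [249.66 208.58]
scene scoop 0.69 [598.62 251.02  18.91] tub [ 85.95 -33.94  18.91] [281.58 250.81]
scene scoop_lip 0.55 [614.28 282.94  11.75] tub [99.8  -1.19 11.75] [282.87 260.27]
scene block_a_mid 0.76 [662.65 477.18  19.76] tub [137.26 195.45  19.76] [302.79 309.09]
scene block_a_mid 0.73 [597.93 317.94  37.55] tub [81.52 32.84 37.55] [292.29 262.78]
scene block_a_mid 0.69 [729.61 377.89  17.19] tub [209.66 100.05  17.19] [271.44 296.67]
scene 4 [335.5 182.5] med [-50.9  11.5 461.9] x [-56.8 -43.1] y [ 4.9 16.2] z [445.8 476.4]
scene 21 [3
[... 168 characters left out ...]
6 232.5]
scene 6 [317.5 223. ] med [-21.2   8.  219.7] x [-38.7 -18.8] y [-11.2  12.7] z [166.7 229.7]
scene 19 [332.5 225.9] med [-60.8  43.8 216.4] x [-65.5 -57.2] y [29.2 54.8] z [198.7 225.8]
scene 4 [319.5 225.5] med [-17.8  22.9 228.1] x [-19.7 -15.1] y [22.8 24.6] z [225.7 234.4]
scene 4 [322.5 229.5] med [-17.1  42.1 231.5] x [-17.3 -16.1] y [39.1 44.3] z [224.9 240.4]
scene 4 [320.5 235.5] med [ -8.1  48.3 208.6] x [-69.4  -7.1] y [-9.  51.6] z [ 31.4 212.6]
scene 404 [287.6 256.3] med [ 85.5 -12.3  47.9] x [ 53.9 115.2] y [-66.7  66.6] z [14.4 59.5]
   rect ((265.74481201171875, 251.05661010742188), (722.06201171875, 94.72488403320312), 55.298362731933594) slope x,y deg [65.7 29.3]
```

View pics/side_t6_c.png

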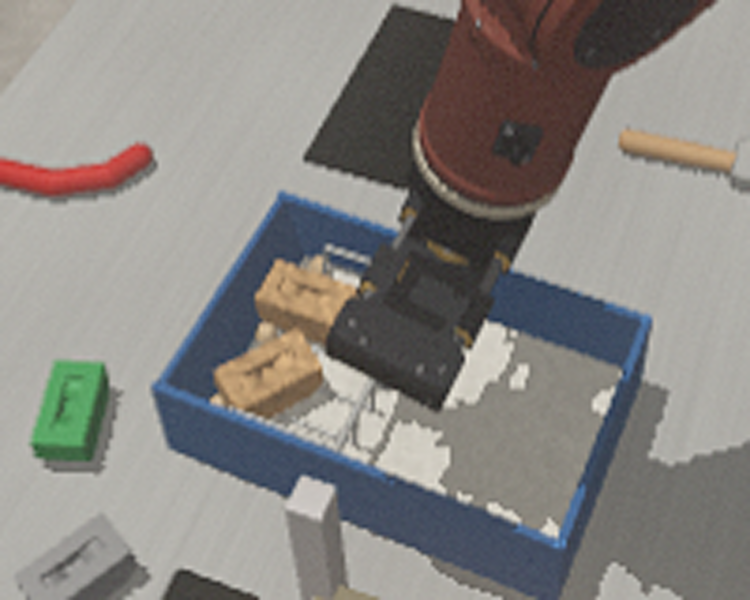

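View pics/scene_t6_c.png

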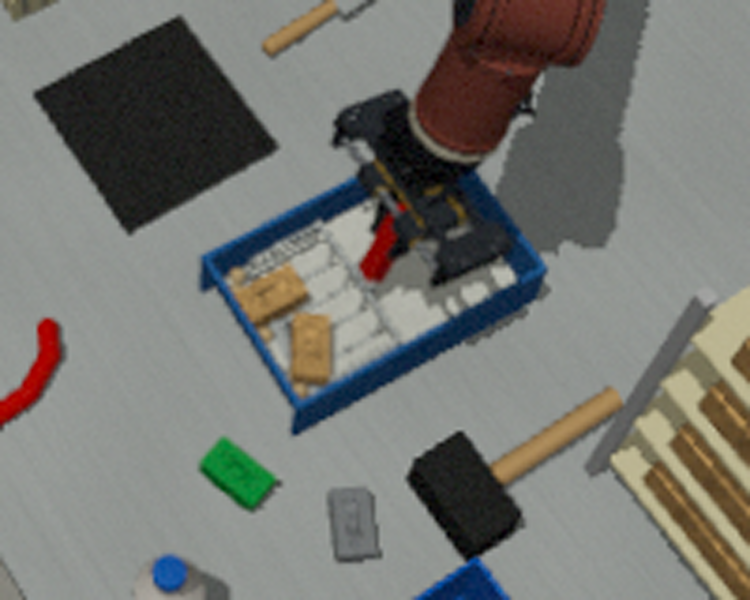

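>>> move_arm(
  commands="-5 0.3 0.5 -0.0025 -0.0435 0 -1; -10 0.6 0 -0.005 -0.087 0 -1; -15.5 0.9 -1 -0.0075 -0.1305 0 -1; -20.5 1.2 -1.5 -0.01 -0.174 0 -1; -25.5 1.5 -2 -0.0125 -0.2175 0 -1; -30.5 1.8 -3 -0.015 -0.261 0 -1; -35 2 -3 -0.0175 -0.3045 0 -1; -39.5 2.3 -3.5 -0.02 -0.348 0 -1; -39.5 2.3 -3.5 -0.02 -0.348 0 -1; -39.5 2.3 -3.5 -0.02 -0.348 0 -1",
)

```text
t: 12.68
ee_pos: [449.9, 292.7, 136.5]
tcp_rot: [[-0.833, 0.055, 0.55], [0.045, 0.998, -0.032], [-0.551, -0.002, -0.834]]
contact_force: [1.5, -0.2, -4.3]
grip_width: 22.0
```

```bash
python3 look.py t7 side,scene block_a_mid
```

```text
12.6833 [449.94 292.72 136.5 ] [-27.51   0.94 -28.42 126.59  44.51  43.27   0.25] [ 1.45 -0.23 -4.26] [ 0.22  1.42 -0.05] 22.002485132856
side scoop 0.62 [569.98 289.1   43.41] tub [55.23  2.49 43.41] [216.07 274.08]
side scoop_lip 0.69 [610.9  285.87  58.25] tub [96.27  1.54 58.25] [201.91 265.52]
side block_a_mid 0.72 [725.06 376.62  18.94] tub [205.18  98.53  18.94] [149.23 289.16]
side block_a_mid 0.6 [586.91 317.52  71.19] tub [70.54 31.81 71.19] [204.77 275.19]
scene scoop 0.81 [571.3  285.65  49.19] tub [56.74 -0.88 49.19] [293.37 251.07]
scene scoop_lip 0.7 [597.16   1.27   6.13] tub [  98.44 -283.38    6.13] [246.42 203.63]
scene block_a_mid 0.79 [726.3  379.02  15.94] tub [206.29 100.99  15.94] [272.37 296.55]
scene block_a_mid 0.78 [659.49 481.32  20.55] tub [133.87 199.41  20.55] [304.22 309.51]
scene block_a_mid 0.52 [591.34 315.83  77.46] tub [75.06 30.36 77.46] [294.19 257.24]
```

View pics/side_t7_c.png

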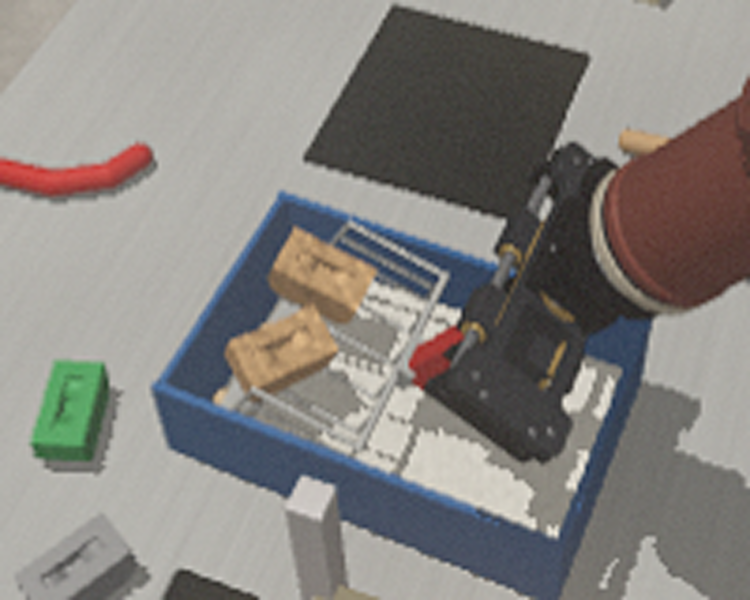

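View pics/scene_t7_c.png

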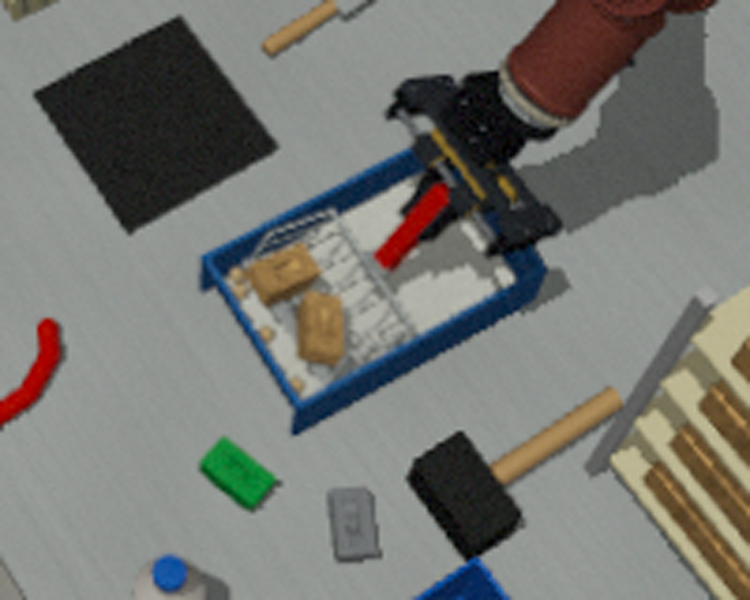

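>>> move_arm(
  commands="-1 0 4 0 0 0 -1; -3 0 10 0 0 0 -1; -5 0 18 0 0 0 -1; -8 0 28 0 0 0 -1; -10 0 38 0 0 0 -1; -10 0 48 0 0 0 -1; -10 0 58 0 0 0 -1; -10 0 68 0 0 0 -1; -10 0 78 0 0 0 -1; -10 0 88 0 0 0 -1; -10 0 96 0 0 0 -1; -10 0 102 0 0 0 -1; -10 0 105 0 0 0 -1; -10 0 105 0 0 0 -1; -10 0 105 0 0 0 -1",
)

```text
t: 14.33
ee_pos: [441.6, 293.5, 243.0]
tcp_rot: [[-0.831, 0.057, 0.553], [0.048, 0.998, -0.031], [-0.554, 0.001, -0.833]]
contact_force: [-0.5, 0.5, -4.1]
grip_width: 21.6
```

```bash
python3 look.py t8 side,scene chip0
```

```text
14.3333 [441.56 293.55 242.95] [-27.49  -8.13 -27.01 120.3   31.38  52.32  15.59] [-0.55  0.54 -4.1 ] [ 0.19  1.46 -0.  ] 21.620742856828066
side scoop 0.82 [560.93 286.8  150.54] tub [ 46.32  -0.32 150.54] [216.88 250.04]
side scoop_lip 0.92 [603.56 287.47 166.77] tub [ 88.84   2.74 166.77] [200.16 241.46]
side chip0 0.39 [622.63 333.35  21.28] tub [105.32  49.6   21.28] [191.58 286.58]
scene scoop 0.59 [559.8  287.38 153.65] tub [ 45.16   0.2  153.65] [298.4  237.96]
scene scoop_lip 0.79 [603.61 285.41 160.7 ] tub [ 89.01   0.68 160.7 ] [287.94 242.96]
```

View pics/side_t8_c.png

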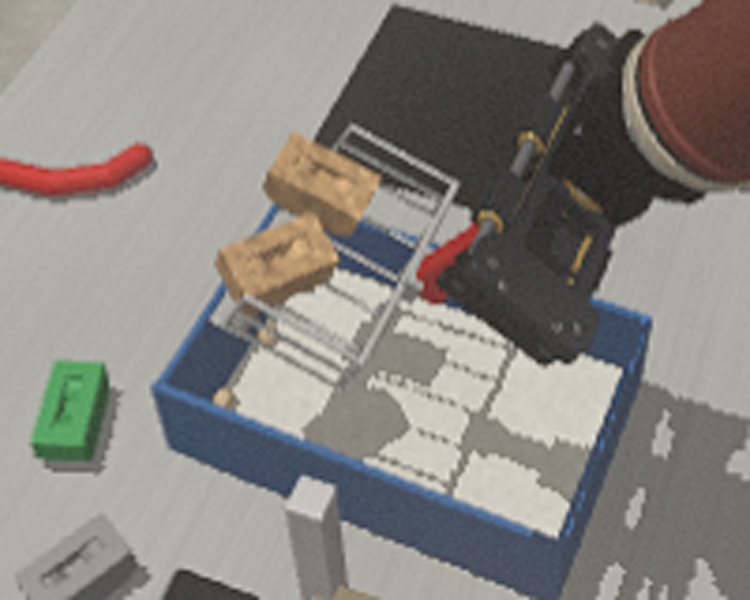

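View pics/scene_t8_c.png

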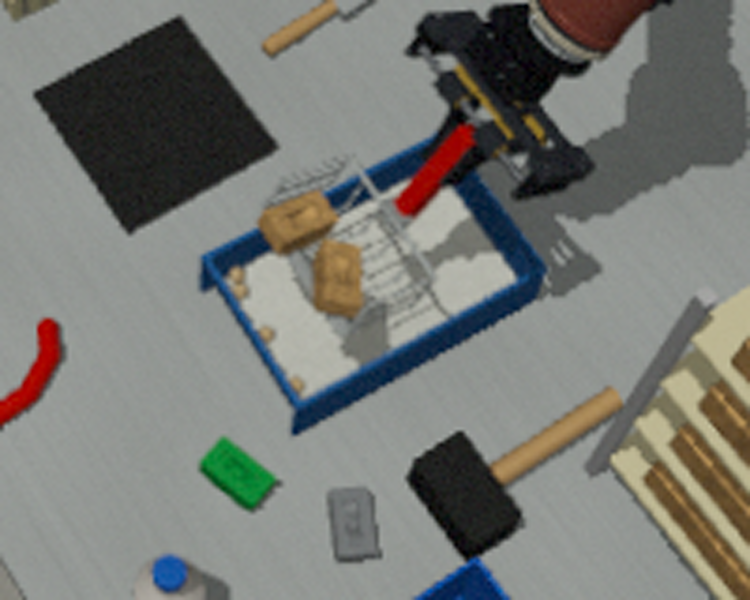

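Run:
```python
from h import *
im,dp=save('wrist','wrist_t8.png')
a=cv2.imread('pics/scene_t8.png')
cv2.imwrite('pics/z1.png',cv2.resize(a[215:290,260:330],None,fx=8,fy=8,interpolation=cv2.INTER_CUBIC))
a=cv2.imread('pics/side_t8.png')
cv2.imwrite('pics/z2.png',cv2.resize(a[205:295,170:260],None,fx=6.5,fy=6.5,interpolation=cv2.INTER_CUBIC))
```

```text
(no output)
```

View pics/wrist_t8.png

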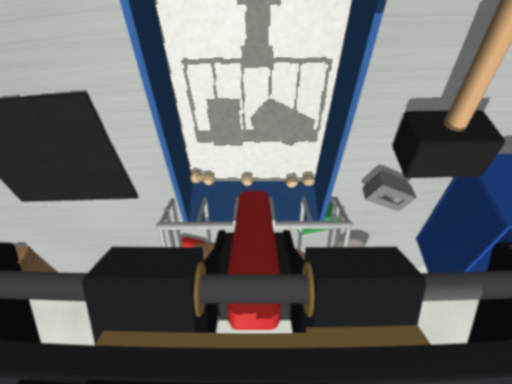

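View pics/z1.png

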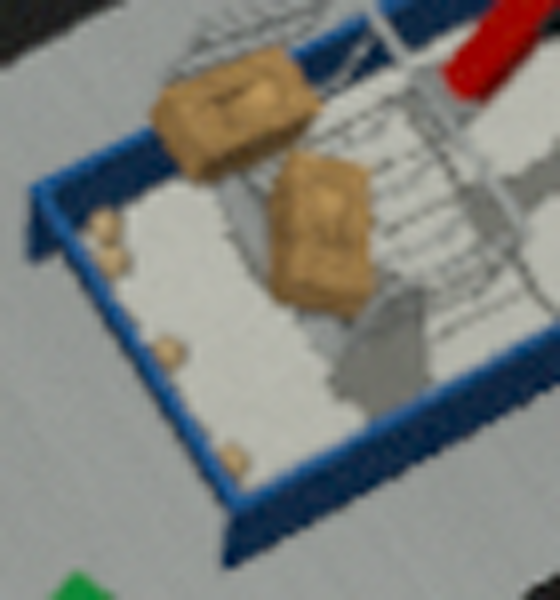

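View pics/z2.png

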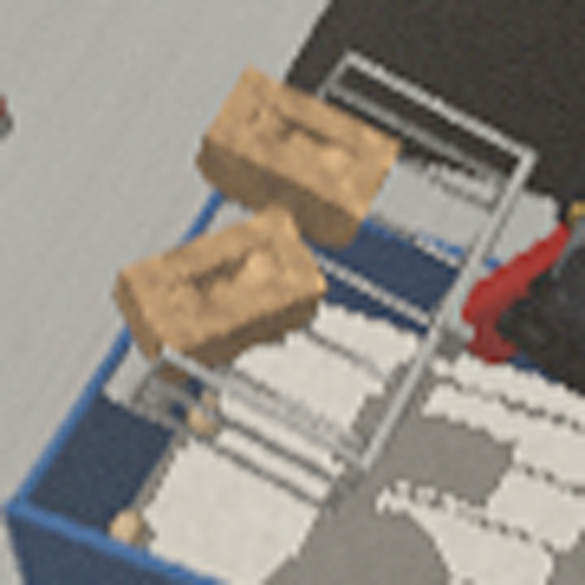

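>>> move_arm(
  commands="1 -4 0 0 0 0 -1; 4 -14 0 0 0.006 0 -1; 8 -30 0 0.001 0.012 0 -1; 14 -52 0 0.001 0.018 0 -1; 22 -78 0 0.001 0.024 0 -1; 30 -106 0 0.002 0.03 0 -1; 38 -134 0 0.002 0.036 0 -1; 46 -162 0 0.002 0.042 0 -1; 54 -190 0 0.003 0.048 0 -1; 61 -218 0 0.003 0.054 0 -1; 67 -246 0 0.003 0.06 0 -1; 71 -274 0 0.004 0.066 0 -1; 73 -302 0 0.004 0.072 0 -1; 73 -330 0 0.004 0.078 0 -1; 71 -358 0 0.005 0.084 0 -1; 67 -386 0 0.005 0.09 0 -1; 61 -414 0 0.005 0.096 0 -1; 53 -442 0 0.006 0.102 0 -1; 44 -466 0 0.006 0.108 0 -1; 36 -486 0 0.006 0.114 0 -1",
)

```text
t: 16.45
ee_pos: [476.3, -194.9, 242.8]
tcp_rot: [[-0.889, 0.058, 0.454], [0.052, 0.998, -0.026], [-0.455, 0.0, -0.891]]
contact_force: [0.8, -0.2, -3.7]
grip_width: 21.7
```

Run:
```python
from h import *
np.set_printoptions(precision=2,suppress=True)
s=state(); print(s['t'],s['ee_pos'],s['q'],s['contact_force'],s['grip_width'])
im,dp=save('side','side_t9.png')
cv2.imwrite('pics/side_t9_c.png',cv2.resize(cv2.cvtColor(im[70:270,180:380],cv2.COLOR_RGB2BGR),None,fx=3,fy=3))
```

```text
16.45 [ 476.25 -194.86  242.84] [-16.29 -19.3   32.83 123.86   5.46  46.17 101.28] [ 0.83 -0.17 -3.66] 21.671469642314037
```

View pics/side_t9_c.png

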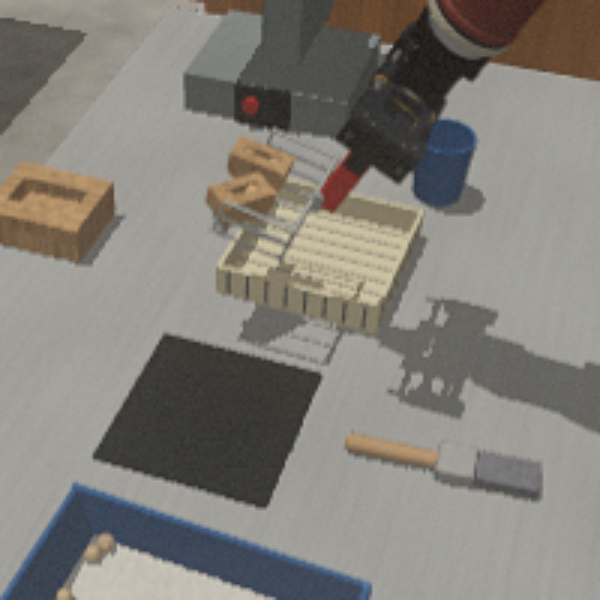

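>>> move_arm(
  commands="0 -6 0 0.002 0.035 0 -1; 0 -16 0 0.004 0.07 0 -1; -2 -28 -4 0.006 0.105 0 -1; -6 -42 -10 0.008 0.14 0 -1; -12 -56 -18 0.01 0.175 0 -1; -18 -70 -26 0.012 0.21 0 -1; -25 -80 -34 0.012 0.21 0 -1; -30 -84 -38 0.012 0.21 0 -1; -30 -84 -38 0.012 0.21 0 -1; -30 -84 -38 0.012 0.21 0 -1",
)

```text
t: 17.33
ee_pos: [444.8, -282.3, 205.1]
tcp_rot: [[-0.964, 0.062, 0.258], [0.06, 0.998, -0.017], [-0.259, -0.001, -0.966]]
contact_force: [1.0, 0.1, -2.4]
grip_width: 21.7
```

```bash
cat > look2.py <<'E'
from h import *
import sys
np.set_printoptions(precision=2,suppress=True)
s=state(); print(s['t'],s['ee_pos'],s['q'],s['contact_force'],s['grip_width'],'lean',np.degrees(np.arctan2(s['tcp_rot'][0][2],-s['tcp_rot'][2][2])))
T=np.array([536.5,-286,0])
for n in ['side','scene']:
    im,dp=save(n,n+'_'+sys.argv[1]+'.png')
    for q in ['scoop','scoop_lip','block_a_mid']:
        for r in pinpoint(q,n)[:(1 if 'sc' in q else 4)]:
            w=c2w(n,r['centre'])
            if 'sc' in q or w[1]<-150: print(n,q,round(r['score'],2),w,'tray',w-T)
    c=im[90:210,230:350] if n=='side' else im[90:210,160:280]
    cv2.imwrite(f'pics/{n}_{sys.argv[1]}_c.png',cv2.resize(cv2.cvtColor(c,cv2.COLOR_RGB2BGR),None,fx=5,fy=5,interpolation=cv2.INTER_CUBIC))
E
python3 look2.py t10
```

```text
17.3333 [ 444.75 -282.26  205.06] [-16.89  -6.6   47.06 116.29  -2.29  54.82 118.11] [ 0.96  0.14 -2.39] 21.65732656275094 lean 14.955532086946597
side scoop 0.7 [ 531.93 -287.58   79.71] tray [-4.57 -1.58 79.71]
side scoop_lip 0.89 [ 571.86 -286.84   79.04] tray [35.36 -0.84 79.04]
side block_a_mid 0.55 [ 548.95 -255.51   99.19] tray [12.45 30.49 99.19]
scene scoop 0.87 [ 529.54 -287.11   83.92] tray [-6.96 -1.11 83.92]
scene scoop_lip 0.8 [ 570.83 -290.14   77.77] tray [34.33 -4.14 77.77]
scene block_a_mid 0.62 [ 549.53 -260.79  101.23] tray [ 13.03  25.21 101.23]
```

View pics/side_t10_c.png

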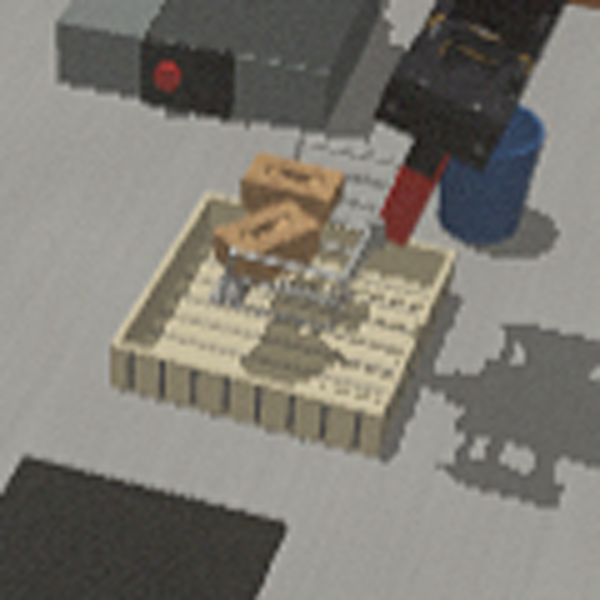

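>>> move_arm(
  commands="-6 1 0 0.003 0.052 0 -1; -12 1 -3 0.006 0.105 0 -1; -18 2 -5 0.009 0.157 0 -1; -22 2 -7 0.012 0.21 0 -1; -24 2 -9 0.015 0.262 0 -1; -24 2 -10 0.018 0.314 0 -1; -23 2 -10 0.022 0.367 0 -1; -21 2 -10 0.025 0.42 0 -1; -21 2 -10 0.025 0.42 0 -1",
)

```text
t: 18.48
ee_pos: [426.4, -279.2, 194.6]
tcp_rot: [[-0.985, 0.057, -0.161], [0.057, 0.998, 0.006], [0.161, -0.003, -0.987]]
contact_force: [0.9, 0.3, -4.6]
grip_width: 21.8
```

```bash
python3 look2.py t11
```

```text
18.4833 [ 426.41 -279.23  194.63] [-15.55  13.33  47.83 102.88  -5.37  76.26 120.56] [ 0.91  0.3  -4.58] 21.788080363526745 lean -9.278993729105672
side scoop 0.88 [ 453.27 -278.43   47.82] tray [-83.23   7.57  47.82]
side scoop_lip 0.84 [ 493.66 -281.46   29.57] tray [-42.84   4.54  29.57]
side block_a_mid 0.73 [ 482.74 -252.24   54.35] tray [-53.76  33.76  54.35]
scene scoop 0.82 [ 449.73 -283.05   51.7 ] tray [-86.77   2.95  51.7 ]
scene scoop_lip 0.86 [ 489.27 -284.33   27.42] tray [-47.23   1.67  27.42]
scene block_a_mid 0.48 [ 512.46 -268.07   35.61] tray [-24.04  17.93  35.61]
```

View pics/side_t11_c.png

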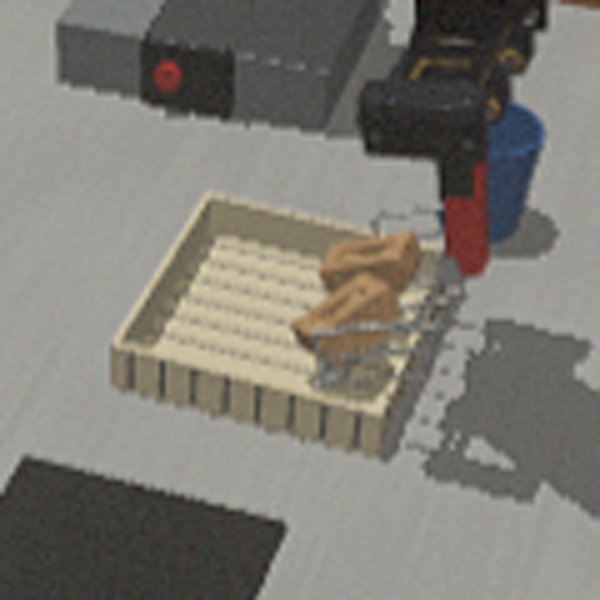

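>>> move_arm(
  commands="8 0 2 0.003 0.052 0 -1; 16 -1 4 0.006 0.105 0 -1; 25 -1 6 0.009 0.157 0 -1; 34 -2 8 0.012 0.21 0 -1; 43 -2 9 0.015 0.262 0 -1; 53 -3 9 0.018 0.314 0 -1; 62 -3 9 0.021 0.367 0 -1; 70 -4 9 0.024 0.42 0 -1; 78 -4 9 0.027 0.46 0 -1; 78 -4 9 0.027 0.46 0 -1; 78 -4 9 0.027 0.46 0 -1",
)

```text
t: 19.8
ee_pos: [502.4, -284.5, 204.0]
tcp_rot: [[-0.814, 0.059, -0.578], [0.05, 0.998, 0.032], [0.579, -0.003, -0.815]]
contact_force: [-0.9, -0.2, -2.5]
grip_width: 21.5
```

```bash
python3 look2.py t12
```

```text
19.8 [ 502.38 -284.52  203.99] [ -6.19  42.23  43.44  73.53  -9.2  104.78 123.37] [-0.87 -0.17 -2.55] 21.520390830331767 lean -35.32804689062063
side scoop 0.77 [ 460.77 -280.72   61.49] tray [-75.73   5.28  61.49]
side scoop_lip 0.77 [ 488.6  -280.35   25.53] tray [-47.9    5.65  25.53]
side block_a_mid 0.54 [ 523.56 -276.64   23.35] tray [-12.94   9.36  23.35]
scene scoop 0.68 [ 505.73 -273.27   21.52] tray [-30.77  12.73  21.52]
scene scoop_lip 0.65 [ 510.57 -277.18   24.15] tray [-25.93   8.82  24.15]
scene block_a_mid 0.49 [ 524.87 -275.68   24.31] tray [-11.63  10.32  24.31]
```

View pics/side_t12_c.png

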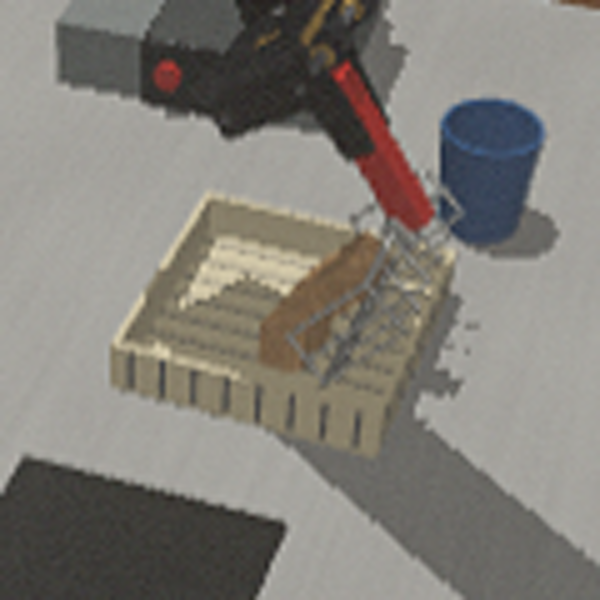

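View pics/scene_t12_c.png

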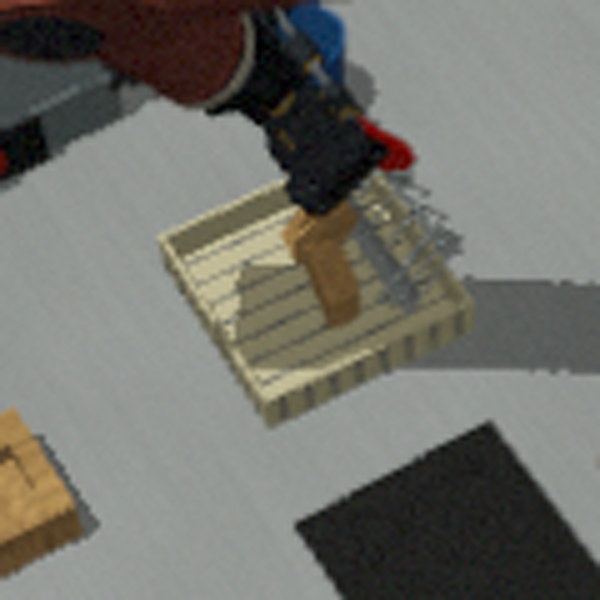

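>>> move_arm(
  commands="-6 0 8 0 0 0 -1; -14 1 20 0 0 0 -1; -22 1 35 0 0 0 -1; -25 1 55 0 0 0 -1; -25 1 80 0 0 0 -1; -25 1 95 0 0 0 -1; -25 1 95 0 0 0 -1",
)

```text
t: 20.78
ee_pos: [476.4, -284.6, 305.2]
tcp_rot: [[-0.817, 0.061, -0.573], [0.053, 0.998, 0.032], [0.574, -0.004, -0.819]]
contact_force: [0.3, 0.1, -2.3]
grip_width: 21.6
```

```bash
python3 look2.py t13; python3 -c "
from h import *
print(delta(toolR(0,0)).round(4),np.array(state()['ee_pos']).round(1))"
```

```text
20.7833 [ 476.42 -284.58  305.18] [ -7.31  35.79  45.94  71.    -5.47 112.37 125.03] [ 0.32  0.07 -2.33] 21.5875941528749 lean -34.96274767615618
side scoop 0.89 [ 438.37 -282.47  160.76] tray [-98.13   3.53 160.76]
side scoop_lip 0.92 [ 463.65 -280.27  128.17] tray [-72.85   5.73 128.17]
side block_a_mid 0.64 [ 524.01 -275.23   20.58] tray [-12.49  10.77  20.58]
scene scoop 0.67 [ 432.8  -282.33  160.13] tray [-103.7     3.67  160.13]
scene block_a_mid 0.42 [ 525.52 -276.16   23.06] tray [-10.98   9.84  23.06]
[-0.0251 -0.8797  0.0571] [ 476.6 -283.2  299.5]
```

View pics/side_t13_c.png

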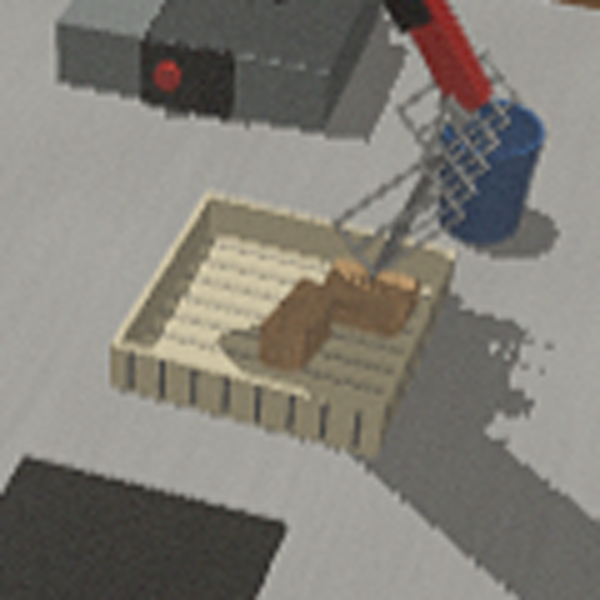

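>>> move_arm(
  commands="4 10 0 -0.003 -0.11 0.007 -1; 10 30 0 -0.006 -0.22 0.014 -1; 18 60 0 -0.009 -0.33 0.021 -1; 26 92 0 -0.012 -0.44 0.028 -1; 32 125 -5 -0.015 -0.55 0.035 -1; 36 158 -12 -0.018 -0.66 0.042 -1; 37 190 -22 -0.021 -0.77 0.05 -1; 37 222 -35 -0.025 -0.88 0.057 -1; 37 250 -55 -0.025 -0.88 0.057 -1; 37 272 -80 -0.025 -0.88 0.057 -1; 37 284 -105 -0.025 -0.88 0.057 -1; 37 286 -125 -0.025 -0.88 0.057 -1; 37 286 -140 -0.025 -0.88 0.057 -1; 37 286 -150 -0.025 -0.88 0.057 -1; 37 286 -155 -0.025 -0.88 0.057 -1; 37 286 -155 -0.025 -0.88 0.057 -1; 37 286 -155 -0.025 -0.88 0.057 -1",
)

```text
t: 22.6
ee_pos: [513.9, 2.4, 144.9]
tcp_rot: [[-0.966, 0.001, 0.259], [0.001, 1.0, -0.0], [-0.259, -0.0, -0.966]]
contact_force: [0.1, 0.1, -2.1]
grip_width: 22.1
```

Run:
```python
from h import *
np.set_printoptions(precision=2,suppress=True)
s=state(); print(s['t'],s['ee_pos'],s['contact_force'],s['wrist_torque'],delta(toolR(0,0)))
for n in ['side','scene']:
    im,dp=save(n,n+'_t14.png')
    for q in ['scoop','scoop_lip','pad']:
        for r in pinpoint(q,n)[:1]: print(n,q,round(r['score'],2),c2w(n,r['centre']))
    if n=='side': cv2.imwrite('pics/side_t14_c.png',cv2.resize(cv2.cvtColor(im[110:250,190:330],cv2.COLOR_RGB2BGR),None,fx=4,fy=4))
```

```text
22.6 [513.86   2.44 144.92] [ 0.09  0.07 -2.12] [0.12 0.52 0.04] [0. 0. 0.]
side scoop 0.9 [601.42   1.74  19.67]
side scoop_lip 0.79 [642.24   3.57  21.26]
side pad 0.65 [594.17   1.19   5.38]
scene scoop 0.59 [594.74  -0.13  23.07]
scene scoop_lip 0.77 [645.42   5.15  19.64]
scene pad 0.74 [576.51   6.3    1.92]
```

View pics/side_t14_c.png

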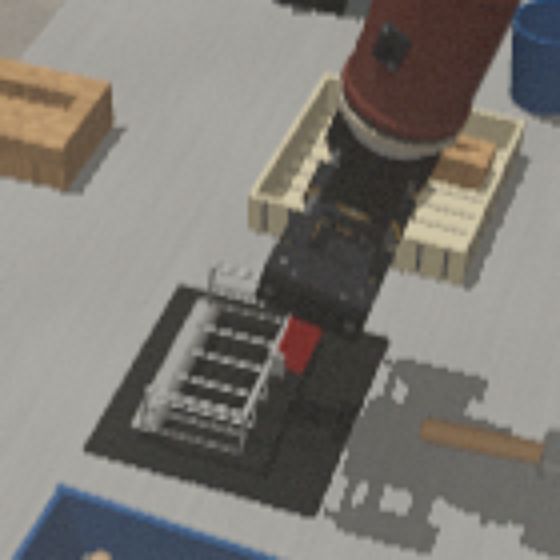

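Well placed. I'll lower it until it touches.

>>> move_arm(
  commands="0 0 -4 0 0 0 -1; 0 0 -8 0 0 0 -1; 0 0 -11 0 0 0 -1; 0 0 -13 0 0 0 -1; 0 0 -13.5 0 0 0 -1; 0 0 -13.5 0 0 0 -1",
)

```text
t: 23.5
ee_pos: [513.7, 2.7, 131.0]
tcp_rot: [[-0.966, 0.0, 0.259], [0.0, 1.0, 0.0], [-0.259, 0.0, -0.966]]
contact_force: [-0.1, 0.5, -1.6]
grip_width: 21.7
```

>>> move_arm(
  commands="0 0 -0.7 0 0 0 -1; 0 0 -1 0 0 0 -1; 0 0 -1 0 0 0 -1",
)

```text
t: 23.75
ee_pos: [514.0, 2.8, 130.5]
tcp_rot: [[-0.966, 0.0, 0.26], [0.0, 1.0, 0.0], [-0.26, 0.0, -0.966]]
contact_force: [-2.3, -1.0, 3.7]
grip_width: 21.7
```

>>> move_arm(
  commands="0 0 0 0 0 0 1; 0 0 0 0 0 0 1; 0 0 0 0 0 0 1; 0 0 0 0 0 0 1; 0 0 0 0 0 0 1; 0 0 0 0 0 0 1; 0 0 0 0 0 0 1; 0 0 0 0 0 0 1; 0 0 0 0 0 0 1; -3 0 12 0 0 0 1; -9 0 35 0 0 0 1; -18 0 65 0 0 0 1; -25 0 95 0 0 0 1; -34 0 125 0 0 0 1; -42 0 155 0 0 0 1; -42 0 155 0 0 0 1; -42 0 155 0 0 0 1",
)

```text
t: 25.17
ee_pos: [472.7, 2.9, 287.3]
tcp_rot: [[-0.965, 0.0, 0.263], [0.001, 1.0, 0.002], [-0.263, 0.002, -0.965]]
contact_force: [0.8, 0.3, -1.3]
grip_width: 87.2
```

Run:
```python
from h import *
np.set_printoptions(precision=2,suppress=True)
s=state(); print(s['t'],s['ee_pos'],s['contact_force'],s['grip_width'])
for n in ['side','scene']:
    im,dp=save(n,n+'_end.png')
    for q in ['scoop','scoop_lip','scoop_grip','block_a_mid','chip0','cup','mallet','pad']:
        for r in pinpoint(q,n)[:(5 if q[0] in 'bc' else 1)]: print(n,q,round(r['score'],2),c2w(n,r['centre']))
    cv2.imwrite(f'pics/{n}_end2.png',cv2.resize(cv2.cvtColor(im[90:320,160:380],cv2.COLOR_RGB2BGR),None,fx=2.6,fy=2.6))
```

```text
25.1667 [472.69   2.89 287.32] [ 0.8   0.34 -1.3 ] 87.18921022472804
side scoop 0.91 [601.31   2.28   3.76]
side scoop_lip 0.98 [643.39   2.68   5.99]
side scoop_grip 0.9 [520.41   1.1  126.08]
side block_a_mid 0.95 [727.76 377.09  12.86]
side block_a_mid 0.62 [660.5  476.57  16.24]
side block_a_mid 0.56 [ 524.25 -273.79   20.29]
side chip0 0.61 [617.76 225.17  13.78]
side chip0 0.47 [622.07 276.95  16.88]
side chip0 0.36 [621.62 332.9   18.38]
side chip0 0.35 [611.9  213.87  25.3 ]
side chip0 0.29 [ 521.96 -274.22   21.63]
side cup 0.95 [ 432.99 -479.75   -1.29]
side mallet 0.35 [ 525.84 -274.11   23.83]
side pad 0.79 [579.57  -1.03  -5.08]
scene scoop 0.7 [ 539.96 -287.94   -1.68]
scene scoop_lip 0.77 [641.95   1.12   4.5 ]
scene scoop_grip 0.74 [516.53   4.13 130.63]
scene block_a_mid 0.71 [661.27 479.66  20.81]
scene block_a_mid 0.61 [726.03 378.06  17.67]
scene block_a_mid 0.54 [ 526.55 -274.55   25.88]
scene block_a_mid 0.38 [597.33  -1.4    8.58]
scene cup 0.69 [ 430.32 -482.01    3.1 ]
scene mallet 0.81 [479.04 520.23  -1.54]
scene pad 0.95 [575.54   4.23   1.05]
```

View pics/side_end2.png

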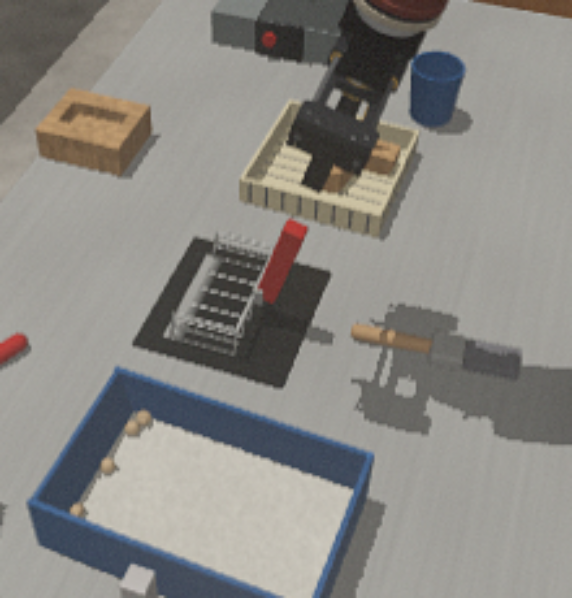

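View pics/scene_end2.png

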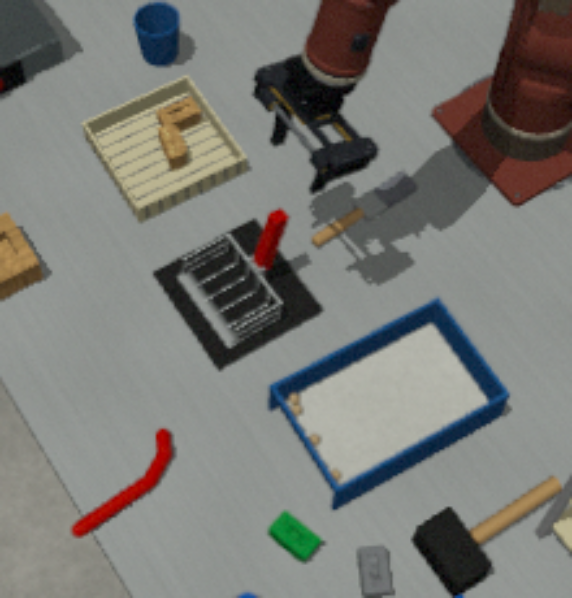

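Both blocks lie in the tray. The scoop stands upright on the pad, with its origin about 4 mm from pad_mid, and the gripper is clear. Four chips show in these pictures, and the earlier wrist picture showed all five in the tub.

```bash
python3 -c "
from station import *
print(job_done(), state()['t'])"
```

```text
the job is handed in; nothing more can be done
the job is handed in; nothing more can be done
```

The job is handed in at about 26 s of the 72 s; no verdict was reported. I scooped both blocks out of the blue tub in one pass and tipped them from low down into the cream tray. Then I stood the scoop back on its pad and let go.

**Last checks**
- **Blocks:** both lie inside the tray in the side and scene pictures. One has its middle at about 20–25 mm height; the networks didn't report the other, so I judged it from the pictures.
- **Scoop:** it stands upright with its origin about 4 mm from pad_mid by the side camera. The scene camera's best answer for the scoop was a false match in the tray, but its lip and grip points agree with the side camera.
- **Chips:** the last two pictures show only four, as the tub walls hide part of the floor. With both blocks lifted on the scoop, the wrist picture showed all five in the tub, and nothing entered the tub afterwards.
- **Bystanders:** the cup and mallet measure within a few mm of where they started.
- **Force:** the highest contact reading between moves was about 12 N.

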